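# Peg the washed filter bowl and send the drying tray home

## Task

Take the blue filter bowl of the air compressor from the rack, turn it mouth down and lower it over the empty drying peg until its rim sits on the tray, letting go only when it is down. Then gently push the tray all the way in until it meets its stop. Leave the yellow bowl, the carton and the tape roll alone, and keep the grey bowl standing on its peg.

Things in the scene. Friction and masses are not known exactly. Their poses are not given: they have to be found in the camera images.
- blue_mid (a point): A hollow round bowl of blue plastic, like a beaker: 115 mm long, body 56 mm outside diameter, walls 3 mm (50 mm inside), closed flat bottom 5 mm thick, open mouth with a rim collar 64 mm across over the last 14 mm; about 160 g. It starts lying level in one of the rack's two cradles, its mouth towards the robot's side. The point is on its axis, half-way along its length; its z axis points along the axis to the mouth, so it points straight down when the bowl is inverted.
- blue_rim (a point): Centre of the blue bowl's mouth, in the plane of its rim, 57.5 mm from blue_mid; same axes.
- rack: Fixed black rinse rack, base 120 x 190 x 10 mm, with two cradles side by side (130 mm apart along its y axis, 65 mm either side of the origin), each of two V-ribs in which a bowl lies along the rack's x axis with its axis 70 mm above the table, mouth to the rack's -x. The cradles are 55 mm wide, no wider than a bowl's body, and end 16 mm below the bowl's axis, so fingers can pass down both sides. Origin on the table under the centre.
- yellow_mid (a point): A hollow round bowl of yellow plastic, like a beaker: 115 mm long, body 56 mm outside diameter, walls 3 mm (50 mm inside), closed flat bottom 5 mm thick, open mouth with a rim collar 64 mm across over the last 14 mm; about 160 g. Same as the blue one; it lies in the other cradle and stays there. Point at its centre, z axis to its mouth.
- station: Fixed drying station: a dark base plate 270 x 250 mm with two runners and a grey blower bar 55 mm high along its far edge. Origin on the table under the middle of the tray as it starts (pulled out); x axis points in the direction in which the tray is pushed home (away from the robot), z up.
- tray (a joint): Travel of the sliding aluminium tray (140 x 226 mm, its top 24 mm above the table) along the station's x axis: 0 m pulled out (start), 0.08 m home at its stop. It resists with 2.5 N plus 15 N per m/s. It carries two white pegs 140 mm apart and the red tab, and they move with it.
- free_peg (a point): Foot of the empty white peg, on its axis at the tray's top surface, 24 mm above the table. The peg is 32 mm in diameter and 85 mm tall, tapered over its top 13 mm to 16 mm. Axes as the station's.
- used_peg (a point): Foot of the other, identical peg, on which the grey bowl already stands inverted. Axes as the station's.
- tab (a point): Red upright tab at the middle of the tray's near edge, for pushing the tray: 10 mm thick (x), 70 mm wide (y), top 75 mm above the table. The point is at its centre line, 60 mm above the table. Axes as the station's.
- grey_mid (a point): A hollow round bowl of grey plastic, like a beaker: 115 mm long, body 56 mm outside diameter, walls 3 mm (50 mm inside), closed flat bottom 5 mm thick, open mouth with a rim collar 64 mm across over the last 14 mm; about 160 g. Stands mouth down on the used peg and rides with the tray. Point at its centre, z axis to its mouth (down).
- grey_rim (a point): Centre of the grey bowl's mouth, in the plane of its rim; same axes as grey_mid.
- carton_mid (a point): Cardboard carton 90 x 130 x 80 mm, standing loose on the table behind the rack; the point is its centre.
- tape_mid (a point): Roll of orange tape, 100 mm across, 48 mm high, lying flat, loose on the table behind the rack; the point is its centre.
There are look-alikes about, which are no part of the job. Of the things shaped like the part that bears blue_mid, the blue one is meant.

How it is judged (in metres and radians):
On the way, in this order (a step that is already met when the one before it is completed fails the run):
1. the blue bowl stands mouth down over the empty peg, rim on the tray, and is let go (horizontal distance between blue_rim and free_peg below 0.013 m and z of blue_rim in the frame of free_peg between -0.004 and 0.005 m and height (world z) of blue_mid above 0.07 m and angle between blue_mid's own z axis and vertical above 3.06 rad and contact force between the fingers and blue below 0.1 N), for 0.2 s.
2. the tray is pushed in to its stop with the bowl still on its peg (value of joint tray above 0.075 m and horizontal distance between blue_rim and free_peg below 0.013 m and z of blue_rim in the frame of free_peg between -0.004 and 0.005 m and height (world z) of blue_mid above 0.07 m and angle between blue_mid's own z axis and vertical above 3.06 rad), for 0.2 s.
At the end, for the whole second after the job is handed in: Blue bowl released and at rest, mouth down over the formerly empty peg (13 mm off axis, rim within 5 mm of the tray, tilt 4.5 degrees at most); grey bowl likewise on its peg; tray within 5 mm of its stop; yellow bowl, carton and tape roll within 25 mm of where they started (all of step 2 and horizontal distance between grey_rim and used_peg below 0.013 m and z of grey_rim in the frame of used_peg between -0.004 and 0.005 m and height (world z) of grey_mid above 0.07 m and angle between grey_mid's own z axis and vertical above 3.06 rad and linear speed of blue below 0.02 m/s and distance of each of yellow_mid, carton_mid, tape_mid from where it was at the start of the episode below 0.025 m); the robot touches nothing.
It fails at once if the blue bowl is dropped onto the peg: it falls unheld, faster than 0.3 m/s, with its rim still over 12 mm above the tray (contact force between the fingers and blue below 0.05 N and horizontal distance between blue_rim and free_peg below 0.05 m and z of blue_rim in the frame of free_peg above 0.012 m and linear speed of blue above 0.3 m/s).
It fails at once if the tray is slammed: it slides faster than 0.4 m/s (velocity of joint tray above 0.4 m/s).
It fails at once if the yellow bowl, the carton or the tape roll is moved more than 25 mm (distance of any of yellow_mid, carton_mid, tape_mid from where it was at the start of the episode above 0.025 m).
It fails at once if the grey bowl is lifted or knocked off its peg (z of grey_rim in the frame of used_peg above 0.03 m or angle between grey_mid's own z axis and vertical below 2.8 rad).
It also fails if it takes over 64 s, if anything falls off the work surface, if the arm or the gripper's body presses on something with over 40 N, if the wrist force passes 120 N, or if a joint passes its speed limit or range.

## Robot

A 6-joint arm with a two-finger parallel gripper is mounted at the origin on the work surface. World frame = base frame: x ahead of the robot, y to its left, z up, the work surface at z = 0. Lengths are in m, angles in degrees, forces in N, time in s.
With the tool pointing down it reaches from about 0.4 to 0.825 m from the base axis. Payload 7 kg.
Tool frame: the origin (TCP) lies on the centre line of the jaws, within the pads' length; the fingertips stand 17 mm ahead of it and the grasp point (between the pads) lies 2 mm behind it; x points along the fingers, y is the direction in which the jaws open and shut, and the axes are right-handed (so a half turn about x gives the same grasp; the last joint's range is limited). The gripper opens to 85 mm and grips with 20 to 120 N. Pads are 22 mm wide; open, the fingers measure 114 mm over their backs; the gripper's body (76 mm by 85 mm) begins 54 mm behind the grasp point. The pads swing forward as they close: fully open they stand 13 mm farther back than shut.
Start: joints at [-56.66, 20.546, 0.682, 0, -70.136, -16.507], TCP at [0.195, -0.646, 0.248] pointing down, gripper open.
Joint ranges: [-176.03, 176.03], [-82.01, 121.73], [-58.28, 71.71], [-173.87, 95.51], [-174.79, -0.11], [-173.66, 173.66]. Speed limits (degrees/s): [136.94, 136.94, 172.46, 180, 180, 180].

## Interface

Orientations are given as a 3x3 rotation matrix whose columns are the frame's x, y, z axes.
In Python, from rig import bot gives the robot as it stands. The module is installed in compiled form; this text tells all that it offers.
- The arm moves only by the shell command python3 -m jog 'ROWS' [FORCE]. ROWS is JSON, a list that holds one entry, the list of rows, each a list of 5 numbers: the shift along the world's x, y, z in m, then the turn about the world's z in rad, then the closure in counts, from 0 (fully open) to 255 (shut). A call has 1 to 10 rows; each row shifts and turns the commanded pose from where the row before left it; what a row does not reach is not made up. A row lasts 1/10 s, in which the tool goes at most 50 mm and 8.59 degrees, less where a joint would pass 70% of its speed; a pose out of reach is approached as far as the arm can. A call with a gripper value outside its range is refused whole. The fingers move at their own pace and stop on an object; FORCE is the grip in N (left out, the last holds). Time passes only in rows, so rows that do not move let the fingers close. It gives the time, the measured TCP pose, the force and the opening at its end, in the units of the state.
- bot.read_state(): the state, without advancing time (a new reading comes with each control period).
- bot.read_camera(name): name is "scene" or "top" or "wrist"; returns the picture (420x560x3 uint8, red, green, blue); there is no depth.
- bot.camera_params(name): a dict with "fx", "fy", "cx", "cy" (pixels), "k1" (the pictures are not rectified: a ray, as slopes to the right and down, at radius r is drawn at 1 + k1 r^2 times it, then the intrinsics apply), "R" (3x3) and "t" (3): a world point X has camera coordinates R X + t; the wrist camera has in their place "mount" (4x4, takes a point from camera to tool coordinates, whose origin is the TCP and whose axes are the tool frame's). Camera axes: x right, y down, z forward; pixel columns grow to the right and rows downward; lengths in m; the calibration is good to about 2 mm. A picture is of the moment at which its call begins: read the wrist's pose just before it. camera_params takes no time and is no camera call.
- bot.close_job(): hands the job in, once; it reports no verdict.
The state is a dict: "t": time; "qpos": joint angles; "qd": joint speeds; "joint_efforts": joint torques, N m; "eef_pos": TCP position; "orientation": TCP orientation; "ft_force": force on the tool from outside, world axes, zero at the start; "moment": the same for the moment, N m; "grip_width": finger opening in m.
Only numpy, scipy, OpenCV 4.12 (cv2) and the standard library are available. Lean on these libraries where they do the work, as an engineer would, in place of code of your own. Each camera call takes 0.05 s, during which the arm holds its last target. There are 200 camera calls.

## Working session

There is one attempt and no reset: what is moved stays moved. The work goes in short steps, Python scripts to look and compute and a shell command to move; the robot and the scene stay as the last step left them, time stands still between calls to the robot, and variables do not carry over. Pictures are saved under pics/ and viewed, about 8 in all and at most 12, crops included, and the job is handed in when it is done.

```bash
mkdir -p pics
cat > h.py <<'E'
import numpy as np, cv2
from rig import bot
def ray(name,uv,st=None):
    p=bot.camera_params(name)
    K=np.array([[p['fx'],0,p['cx']],[0,p['fy'],p['cy']],[0,0,1.]])
    xy=cv2.undistortPoints(np.array(uv,float).reshape(-1,1,2),K,np.array([p['k1'],0,0,0.]))[:,0]
    d=np.c_[xy,np.ones(len(xy))]
    if name=='wrist':
        T=np.array(p['mount']);O=np.array(st['orientation']).reshape(3,3)
        return O@T[:3,3]+np.array(st['eef_pos']),d@(O@T[:3,:3]).T
    R=np.array(p['R']);t=np.array(p['t']).ravel()
    return -R.T@t,d@R
def plane(name,uv,z,st=None):
    c,d=ray(name,uv,st); return c+d*((z-c[2])/d[:,2])[:,None]
def snap(name,fn):
    im=bot.read_camera(name); cv2.imwrite('pics/'+fn,im[:,:,::-1]); return im
E
python3 - <<'E'
from h import *
print(bot.read_state())
a=snap('scene','s0.png');b=snap('top','t0.png');snap('wrist','w0.png')
for n in('scene','top','wrist'):print(n,bot.camera_params(n))
E
```

```text
{'t': 0.0, 'qpos': array([-5.66578737e+01,  2.05911711e+01,  6.34872106e-01, -1.99734424e-02,
       -7.01350847e+01, -1.65080482e+01]), 'qd': array([ 0.10053128, -0.0082115 ,  0.00453985, -0.06424132,  0.03038149,
        0.07869601]), 'joint_efforts': array([-3.66370778e-04, -5.83320987e+01,  2.93413621e+01,  6.93665519e+00,
       -5.83365792e-03,  8.23128573e-06]), 'eef_pos': array([ 0.19534637, -0.64565538,  0.24737543]), 'orientation': array([[-6.02735949e-04, -2.89487014e-01,  9.57181752e-01],
       [ 1.51261039e-03,  9.57180566e-01,  2.89487608e-01],
       [-9.99998674e-01,  1.62232766e-03, -1.39046071e-04]]), 'ft_force': array([ 0.68122261, -0.37428233,  0.70422362]), 'moment': array([0.00695637, 0.00543916, 0.00228409]), 'grip_width': 0.08519619023868238}
scene {'fx': 429.553086278738, 'fy': 429.553086278738, 'cx': 276.51736488064205, 'cy': 216.2198561146751, 'k1': -0.04581662953605465, 'R': array([[ 0.25114856,  0.96786896,  0.01241279],
       [ 0.82259974, -0.2066594 , -0.52973726],
       [-0.51015103,  0.14325351, -0.84807096]]), 't': array([-0.14082186, -0.4580176 ,  1.48593651])}
top {'fx': 481.1065980523218, 'fy': 481.1065980523218, 'cx': 276.7119450430452, 'cy': 201.90170367401754, 'k1': -0.15954767471999348, 'R': array([[ 0.0145473 , -0.99983195,  0.01115523],
       [-0.99330805, -0.01572896, -0.11441907],
       [ 0.1145753 , -0.00941609, -0.99336994]]), 't': array([7.29389943e-04, 5.94318769e-01, 1.17572948e+00])}
wrist {'fx': 298.7203384691822, 'fy': 298.7203384691822, 'cx': 278.9496527367445, 'cy': 206.87798191014906, 'k1': -0.032466579030521345, 'mount': array([[-3.20787186e-04, -2.63243946e-01,  9.64729248e-01,
        -1.26798486e-01],
       [ 9.99999947e-01, -3.50178889e-05,  3.22959962e-04,
        -1.19101027e-03],
       [-5.12344733e-05,  9.64729301e-01,  2.63243944e-01,
        -6.61359741e-02],
       [ 0.00000000e+00,  0.00000000e+00,  0.00000000e+00,
         1.00000000e+00]])}
```

View pics/s0.png

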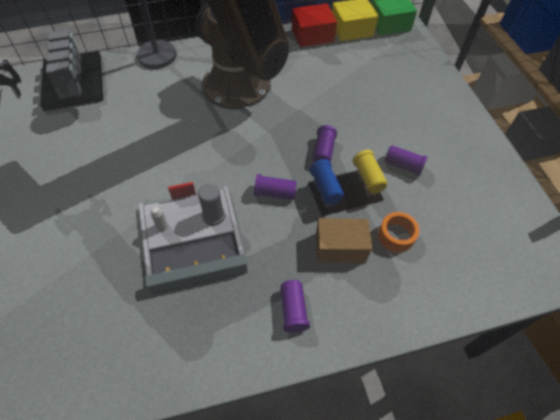

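View pics/t0.png

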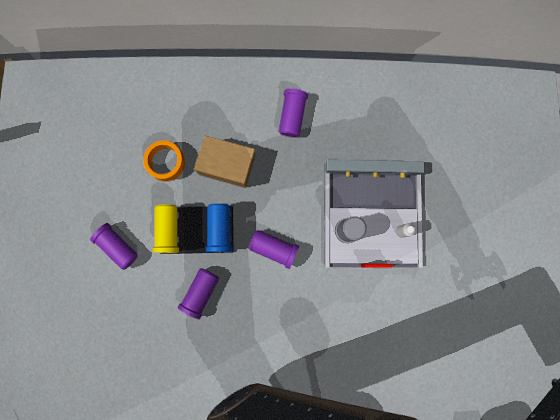

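The top view shows the blue bowl at about (220,228) with its mouth to the robot side, the yellow one at (166,228), the free peg at (407,230), the grey bowl at (352,230) and the red tab at (377,265). Purple decoys lie at (275,248) and (200,292).

Run:
```python
from h import *
im=cv2.imread('pics/t0.png');hsv=cv2.cvtColor(im,cv2.COLOR_BGR2HSV)
def big(m):
    c,_=cv2.findContours(m,cv2.RETR_EXTERNAL,cv2.CHAIN_APPROX_NONE);return max(c,key=cv2.contourArea)
for n,lo,hi,z in(('blue',(98,120,50),(118,255,255),.07),('yellow',(22,120,80),(35,255,255),.07),('tab',(0,150,100),(6,255,255),.075),('brown',(8,80,60),(16,200,220),.08),('purple',(130,60,40),(155,255,255),.03)):
    m=cv2.inRange(hsv,lo,hi)
    cs,_=cv2.findContours(m,cv2.RETR_EXTERNAL,cv2.CHAIN_APPROX_NONE)
    for c in [c for c in cs if cv2.contourArea(c)>60]:
        P=plane('top',c[:,0].astype(float),z)[:,:2]
        r=cv2.minAreaRect((P*1000).astype(np.float32));b=cv2.boxPoints(r)
        print(n,cv2.contourArea(c),cv2.boundingRect(c),np.round(r[0],1),np.round(r[1],1),round(r[2],1),b.round(0).tolist())
# peg: white blob
g=cv2.cvtColor(im,cv2.COLOR_BGR2GRAY)[215:250,390:424]
m=(g>235).astype(np.uint8)*255
_,m=cv2.threshold(g,0,255,cv2.THRESH_OTSU)
print(g[::3,::3])
cv2.imwrite('pics/crop.png',np.hstack([cv2.resize(im[150:275,318:438],None,fx=4,fy=4,interpolation=cv2.INTER_CUBIC),]))
for n,u,z in(('grey top',(352,229),.139),('peg top',(409,227),.109)):print(n,plane('top',[u],z))
```

```text
blue 1059.5 (205, 204, 27, 48) [525.6 151.4] [114.4  63.2] 1.1 [[468.0, 182.0], [469.0, 119.0], [583.0, 121.0], [582.0, 184.0]]
yellow 1033.5 (153, 204, 26, 49) [522. 280.] [117.4  61.8] 1.3 [[463.0, 310.0], [464.0, 248.0], [581.0, 250.0], [580.0, 312.0]]
tab 71.0 (361, 264, 32, 4) [ 438.3 -233.9] [ 7.3 76.4] 0.3 [[434.0, -196.0], [435.0, -272.0], [442.0, -272.0], [442.0, -196.0]]
purple 1024.5 (178, 268, 41, 51) [363.2 202.2] [ 61.5 120.2] 64.8 [[296.0, 200.0], [404.0, 149.0], [431.0, 204.0], [322.0, 256.0]]
purple 993.5 (248, 231, 51, 38) [479.   18.7] [118.1  62.6] 68.0 [[428.0, -24.0], [486.0, -48.0], [530.0, 62.0], [472.0, 85.0]]
purple 1021.5 (90, 223, 48, 47) [473. 423.] [127.1  64.1] 45.8 [[406.0, 400.0], [452.0, 355.0], [540.0, 446.0], [494.0, 491.0]]
purple 977.5 (279, 88, 29, 49) [830.9 -29.4] [ 62.4 130.8] 83.2 [[762.0, -53.0], [892.0, -68.0], [900.0, -6.0], [770.0, 9.0]]
[[167 168 166 173 185 186 186 185 187 110 196  89]
 [167 165 167 167 187 186 186 187 189 101 195  86]
 [161 163 163 161 165 184 185 189 192  76 130  90]
 [185 166 168 169 151 136 141 107 115  76 118  90]
 [190 163 157 133 135 184 214 227 144  77 118  87]
 [190 190 150 154 158 204 229 224 159  69 116  86]
 [186 188 155 154 154 211 203 180 124  80 196  87]
 [185 187 188 141 143 132 149 189 188 100 191  80]
 [190 189 188 189 186 186 184 186 187  99 191  85]
 [188 187 188 189 186 185 187 185 186 142 192  81]
 [189 191 189 189 190 189 187 188 186 136 192  81]
 [193 191 191 190 189 188 188 190 190 145 200  88]]
grey top [[ 0.52229251 -0.1629047   0.139     ]]
peg top [[ 0.53042732 -0.3054448   0.109     ]]
```

View pics/crop.png

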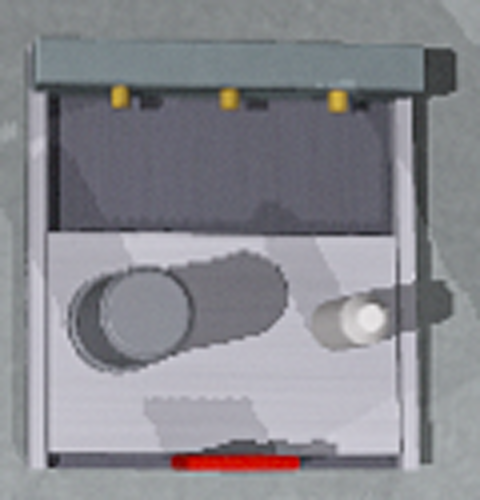

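The crop shows the grey bowl's top at about (354.5,228) and the peg's top at (410.5,229.5) in full-image pixels. The station looks aligned with the world axes.

```bash
R='[0.018,0.04,0,-0.0274,0],'; python3 -m jog '[[[0.018,0.04,0,-0.0274,0],[0.018,0.04,0,-0.0274,0],[0.018,0.04,0,-0.0274,0],[0.018,0.04,0,-0.0274,0],[0.018,0.04,0,-0.0274,0],[0.018,0.04,0,-0.0274,0],[0.018,0.04,0,-0.0274,0],[0.018,0.04,0,-0.0274,0],[0.018,0.04,0,-0.0274,0],[0.018,0.04,0,-0.0274,0]]]' 20 && python3 -m jog '[[[0.018,0.04,0,0,0],[0.018,0.04,0,0,0],[0.018,0.04,0,0,0],[0.018,0.04,0,0,0],[0.018,0.04,0,0,0],[0.018,0.04,0,0,0],[0.018,0.04,0,0,0],[0.018,0.04,0,0,0],[0.018,0.04,0,0,0],[0.018,0.037,0,0,0]]]'
python3 - <<'E'
from h import *
for n,u,z in(('grey top',(354.5,228.25),.139),('peg top',(410.5,229.5),.109),('peg foot',(400,233),.024)):print(n,plane('top',[u],z))
st=bot.read_state();im=snap('wrist','w1.png');print(st['t'],st['eef_pos'],st['orientation'])
hsv=cv2.cvtColor(im,cv2.COLOR_RGB2HSV);m=cv2.inRange(hsv,(98,120,50),(118,255,255))
c=max(cv2.findContours(m,0,1)[0],key=cv2.contourArea)
P=plane('wrist',c[:,0].astype(float),.07,st)[:,:2]*1000
r=cv2.minAreaRect(P.astype(np.float32));print(r,cv2.boxPoints(r).round(0).tolist(),cv2.boundingRect(c))
E
```

```text
t: 1.15
eef_pos: [0.3757, -0.2444, 0.2484]
orientation: [[0.0, -0.019, 1.0], [0.0, 1.0, 0.019], [-1.0, 0.0, 0.0]]
ft_force: [1.6, 0.3, 0.0]
grip_width: 0.0854
t: 2.15
eef_pos: [0.5558, 0.1529, 0.2482]
orientation: [[-0.0, -0.02, 1.0], [-0.0, 1.0, 0.02], [-1.0, -0.0, -0.0]]
ft_force: [0.9, -0.6, -0.2]
grip_width: 0.0852
grey top [[ 0.52408771 -0.16870146  0.139     ]]
peg top [[ 0.52450216 -0.3090468   0.109     ]]
peg foot [[ 0.52046959 -0.30627508  0.024     ]]
2.15 [0.55575157 0.1528931  0.2481642 ] [[-1.68753257e-04 -2.03406236e-02  9.99793094e-01]
 [-1.75472057e-05  9.99793108e-01  2.03406210e-02]
 [-9.99999986e-01 -1.41110291e-05 -1.69075264e-04]]
((531.1303100585938, 149.72073364257812), (124.53538513183594, 62.76583480834961), 2.516274929046631) [[468.0, 178.0], [470.0, 116.0], [595.0, 121.0], [592.0, 184.0]] (244, 103, 65, 123)
```

View pics/w1.png

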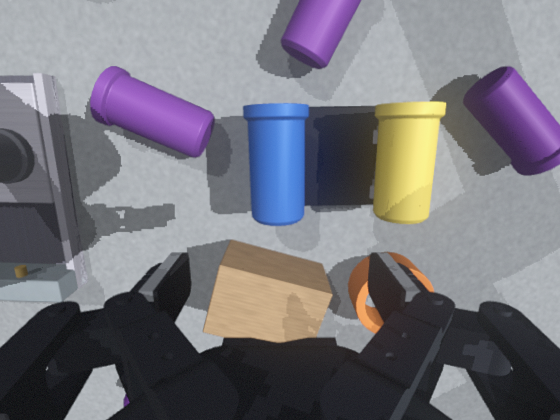

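The wrist view shows the blue bowl at columns 244–309 and rows 103–226, under and ahead of the open jaws. The carton is just beyond its closed end and the decoys are clear of the finger paths. I'll descend and grip near the closed end.

```bash
python3 -m jog '[[[0.004,-0.0015,-0.04,0.01,0],[0,0,-0.04,0,0],[0,0,-0.04,0,0],[0,0,-0.03,0,0],[0,0,-0.02,0,0],[0,0,-0.01,0,0],[0,0,0,0,0]]]' 20 && python3 -m jog '[[[0,0,0,0,255],[0,0,0,0,255],[0,0,0,0,255],[0,0,0,0,255],[0,0,0,0,255],[0,0,0,0,255],[0,0,0,0,255],[0,0,0,0,255]]]' 20 && python3 -m jog '[[[0,0,0.01,0,255],[0,0,0.01,0,255],[0,0,0.015,0,255],[0,0,0.015,0,255],[0,0,0.02,0,255],[0,0,0.02,0,255],[0,0,0.02,0,255],[0,0,0.02,0,255],[0,0,0,0,255],[0,0,0,0,255]]]' 20
python3 - <<'E'
from h import *
a=snap('scene','s2.png');snap('top','t2.png')
cv2.imwrite('pics/c2.png',cv2.resize(a[90:250,240:440,::-1],None,fx=3,fy=3))
E
```

```text
t: 2.9
eef_pos: [0.5588, 0.149, 0.067]
orientation: [[-0.002, -0.03, 1.0], [-0.001, 1.0, 0.03], [-1.0, -0.001, -0.002]]
ft_force: [-0.2, -0.3, -0.1]
grip_width: 0.0856
t: 3.7
eef_pos: [0.5609, 0.1507, 0.0699]
orientation: [[0.004, -0.031, 1.0], [0.002, 1.0, 0.031], [-1.0, 0.002, 0.004]]
ft_force: [0.3, 4.4, 7.1]
grip_width: 0.0565
t: 4.7
eef_pos: [0.559, 0.1491, 0.1985]
orientation: [[-0.0, -0.029, 1.0], [0.0, 1.0, 0.029], [-1.0, 0.0, -0.0]]
ft_force: [0.0, 0.4, -2.4]
grip_width: 0.0564
```

View pics/c2.png

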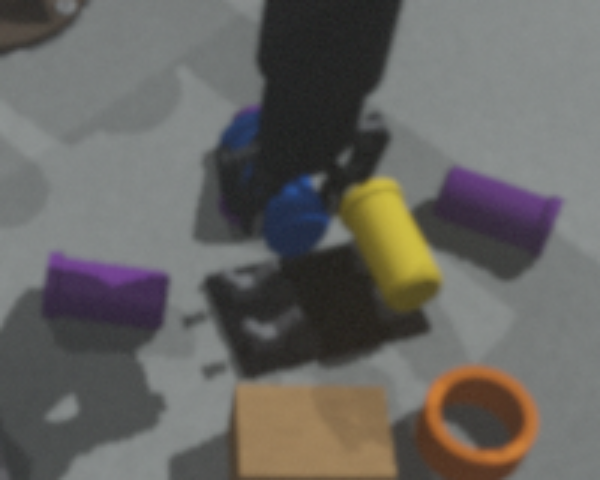

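The bowl is lifted and held still about level, so the 20 N grip is stopping it pivoting. Rows cannot tilt the tool, so I'll ease the closure to just past bowl width and let gravity swing the mouth down.

```bash
cat > s.py <<'E'
from h import *
s=bot.read_state();print('  F',s['ft_force'].round(2),'M',s['moment'].round(3),'w',round(s['grip_width'],5),'z',s['eef_pos'].round(4))
im=bot.read_camera('wrist');hsv=cv2.cvtColor(im,cv2.COLOR_RGB2HSV);m=cv2.inRange(hsv,(98,120,50),(118,255,255))
print('  blue',cv2.countNonZero(m),cv2.boundingRect(m))
E
python3 s.py
python3 -m jog '[[[0,0,-0.02,0,255],[0,0,-0.015,0,255],[0,0,0,0,130],[0,0,0,0,110],[0,0,0,0,100],[0,0,0,0,96]]]' 20 && python3 s.py
python3 -m jog '[[[0,0,0,0,94],[0,0,0,0,94]]]' >/dev/null && python3 s.py
python3 -m jog '[[[0,0,0,0,92],[0,0,0,0,92]]]' >/dev/null && python3 s.py
python3 -m jog '[[[0,0,0,0,90],[0,0,0,0,90]]]' >/dev/null && python3 s.py
```

```text
F [-0.65  0.55 -3.02] M [-0.    -0.047 -0.039] w 0.05619 z [0.5586 0.1489 0.1973]
  blue 41452 (196, 40, 173, 303)
t: 5.45
eef_pos: [0.5599, 0.1496, 0.164]
orientation: [[0.001, -0.03, 1.0], [0.001, 1.0, 0.03], [-1.0, 0.0, 0.001]]
ft_force: [0.2, -0.7, -2.4]
grip_width: 0.0564
  F [ 0.17 -0.69 -2.35] M [0.034 0.009 0.02 ] w 0.05638 z [0.5599 0.1496 0.164 ]
  blue 42608 (196, 40, 184, 303)
  F [ 0.13 -0.09 -1.87] M [ 0.032 -0.04   0.017] w 0.05649 z [0.5595 0.1495 0.1636]
  blue 42615 (196, 40, 183, 303)
  F [ 0.01  1.04 -1.68] M [-0.013 -0.044  0.01 ] w 0.05606 z [0.5595 0.1494 0.1633]
  blue 42639 (196, 40, 183, 303)
  F [-0.17 -0.09 -2.51] M [-0.013  0.004 -0.001] w 0.05636 z [0.5594 0.1494 0.1633]
  blue 42650 (196, 40, 183, 303)
```

```bash
python3 -m jog '[[[0,0,0,0,89],[0,0,0,0,89]]]' >/dev/null && python3 s.py
python3 -m jog '[[[0,0,0,0,88],[0,0,0,0,88]]]' >/dev/null && python3 s.py
python3 -m jog '[[[0,0,0,0,87],[0,0,0,0,87]]]' >/dev/null && python3 s.py
```

```text
F [-0.2   0.12 -1.44] M [ 0.022 -0.053 -0.037] w 0.05669 z [0.5594 0.1495 0.1633]
  blue 42657 (196, 40, 184, 303)
  F [-0.46 -0.06 -2.12] M [ 0.012 -0.042 -0.045] w 0.05644 z [0.5594 0.1495 0.1633]
  blue 42639 (196, 40, 183, 303)
  F [ 1.05 -0.04 -2.52] M [ 0.01  -0.045  0.007] w 0.05644 z [0.5595 0.1494 0.1633]
  blue 42653 (196, 40, 183, 303)
```

```bash
cat >> s.py <<'E'
import sys;n=cv2.countNonZero(m)
sys.exit(abs(n-42640)>600)
E
J='python3 -m jog'
python3 -m jog '[[[0,0,0,0,86],[0,0,0,0,86]]]' >/dev/null && python3 s.py && python3 -m jog '[[[0,0,0,0,85],[0,0,0,0,85]]]' >/dev/null && python3 s.py && python3 -m jog '[[[0,0,0,0,84],[0,0,0,0,84]]]' >/dev/null && python3 s.py && python3 -m jog '[[[0,0,0,0,83],[0,0,0,0,83]]]' >/dev/null && python3 s.py && python3 -m jog '[[[0,0,0,0,82],[0,0,0,0,82]]]' >/dev/null && python3 s.py
```

```text
F [ 0.09  0.45 -2.24] M [-0.005 -0.093  0.007] w 0.05703 z [0.5594 0.1494 0.1633]
  blue 42676 (196, 40, 182, 303)
  F [-0.68 -0.64 -1.27] M [-0.025 -0.02  -0.051] w 0.05686 z [0.5594 0.1494 0.1633]
  blue 38117 (212, 47, 163, 296)
```

Run:
```python
from h import *
im=snap('wrist','w3.png');s=bot.read_state();print(s['moment'],s['grip_width'])
hsv=cv2.cvtColor(im,cv2.COLOR_RGB2HSV);m=cv2.inRange(hsv,(98,120,50),(118,255,255));print(cv2.countNonZero(m),cv2.boundingRect(m))
```

```text
[0.02301041 0.00127622 0.00521964] 0.05689518080405879
34300 (218, 61, 153, 279)
```

View pics/w3.png

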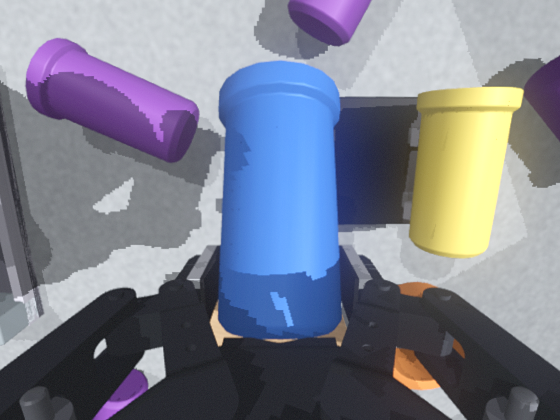

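The bowl is pivoting mouth down: its collar is now at row about 62–110 and dropping, and it is still centred between the pads. I'll hold this closure and watch.

```bash
for i in 1; do python3 -m jog '[[[0,0,0,0,85],[0,0,0,0,85]]]' >/dev/null; python3 s.py; python3 -m jog '[[[0,0,0,0,85],[0,0,0,0,85]]]' >/dev/null ; python3 s.py; python3 -m jog '[[[0,0,0,0,85],[0,0,0,0,85],[0,0,0,0,85]]]' >/dev/null ; python3 s.py; done
python3 -c "
from h import *
snap('wrist','w4.png')"
```

```text
F [-0.24  0.8  -0.97] M [ 0.025 -0.018  0.022] w 0.05673 z [0.5594 0.1494 0.1633]
  blue 25928 (216, 101, 144, 238)
  F [-0.21  0.71 -1.6 ] M [ 0.017  0.047 -0.001] w 0.05691 z [0.5594 0.1495 0.1633]
  blue 25946 (215, 101, 143, 237)
  F [-0.43  0.57 -1.25] M [ 0.017 -0.025  0.005] w 0.05718 z [0.5594 0.1494 0.1633]
  blue 25947 (216, 101, 144, 237)
```

View pics/w4.png

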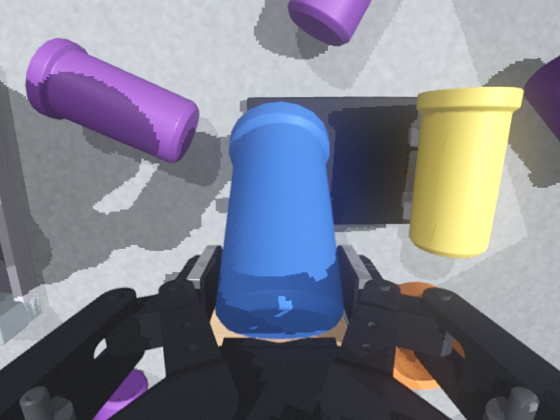

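Now it is partly tilted (collar at rows 101–160) and has stalled. I'll raise it for clearance and ease the grip one more count.

```bash
python3 -m jog '[[[0,0,0.01,0,85],[0,0,0.01,0,85],[0,0,0.01,0,85],[0,0,0.01,0,85],[0,0,0.005,0,85],[0,0,0,0,85]]]' >/dev/null; python3 s.py;  python3 -m jog '[[[0,0,0,0,84],[0,0,0,0,84]]]' >/dev/null ; python3 s.py; python3 -m jog '[[[0,0,0,0,84],[0,0,0,0,84]]]' >/dev/null ; python3 s.py
```

```text
F [ 0.17  0.03 -1.53] M [ 0.044 -0.084  0.017] w 0.0568 z [0.5599 0.1497 0.2095]
  blue 25326 (215, 102, 134, 237)
  F [-0.33 -0.81 -0.37] M [ 0.043  0.039 -0.06 ] w 0.05755 z [0.5594 0.1494 0.208 ]
  blue 9155 (247, 124, 93, 144)
  F [ 0.5  -1.15 -0.06] M [0.027 0.022 0.048] w 0.0572 z [0.5595 0.1494 0.2082]
  blue 6118 (255, 218, 76, 110)
```

```bash
python3 -c "
from h import *
a=snap('wrist','w5.png');b=snap('scene','s5.png')[90:330,150:450]
cv2.imwrite('pics/c5.png',np.hstack([a[:,:,::-1],cv2.resize(b[:,:240,::-1],(240*420//240*1,420))])[:,:800])"
```

```text
(no output)
```

View pics/c5.png

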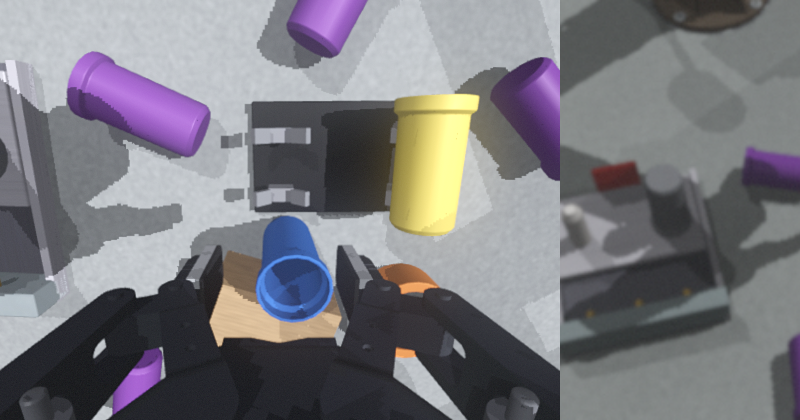

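The bowl slipped out of the pads. It now appears mouth up at about (296,287), between the rack and the carton. I'll let it settle, then measure where it is.

```bash
python3 -m jog '[[[0,0,0,0,84],[0,0,0,0,84],[0,0,0,0,84],[0,0,0,0,84],[0,0,0,0,60],[0,0,0,0,0],[0,0,0,0,0],[0,0,0,0,0]]]' 20; python3 -c "
from h import *
a=snap('wrist','w6.png');t=snap('top','t6.png');b=snap('scene','s6.png')
cv2.imwrite('pics/c6.png',np.hstack([a[:,80:480,::-1],cv2.resize(b[100:310,240:440,::-1],(400,420))]))"
```

```text
t: 10.5
eef_pos: [0.5595, 0.1495, 0.2083]
orientation: [[0.0, -0.03, 1.0], [0.0, 1.0, 0.03], [-1.0, 0.0, 0.0]]
ft_force: [0.3, -0.6, -0.3]
grip_width: 0.0855
```

View pics/c6.png

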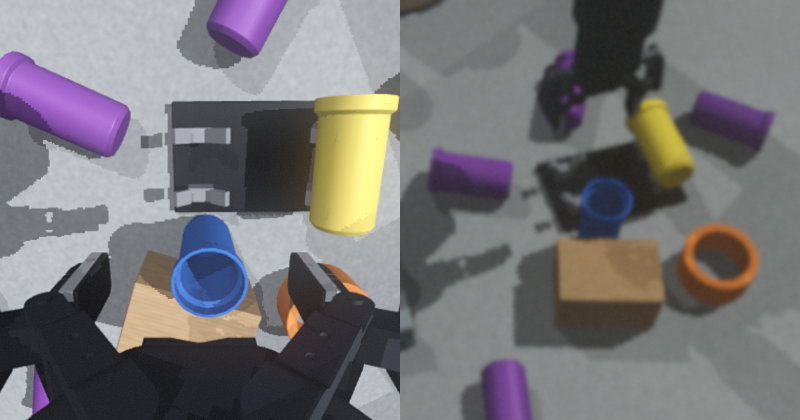

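The bowl stands upright, mouth up, on the table between the rack's far end and the carton. I'll check whether the carton moved, and measure the bowl's rim and the two V-ribs. The ribs show at about rows 136 and 197 in the wrist view.

Run:
```python
from h import *
st=bot.read_state()
for f in('t0','t6'):
    im=cv2.imread(f'pics/{f}.png').astype(int)
    b,g,r=im[...,0],im[...,1],im[...,2]
    m=((r-b>25)&(r-g>5)&(r-g<70)&(g-b>8)).astype(np.uint8)*255; m[:,:188]=0;m[:,265:]=0;m[200:]=0
    c=max(cv2.findContours(m,0,1)[0],key=cv2.contourArea);q=cv2.minAreaRect(c)
    P=plane('top',c[:,0].astype(float),.08)[:,:2]*1000
    print(f,cv2.contourArea(c),q,plane('top',[q[0]],.08)*1000,'xmin',P[:,0].min(),'ymin/max',P[:,1].min(),P[:,1].max())
im=cv2.imread('pics/t6.png');m=cv2.inRange(cv2.cvtColor(im,cv2.COLOR_BGR2HSV),(98,100,40),(120,255,255))
c=max(cv2.findContours(m,0,1)[0],key=cv2.contourArea);print('blue top bbox',cv2.boundingRect(c))
im=cv2.imread('pics/w6.png');h=cv2.cvtColor(im,cv2.COLOR_BGR2HSV);m=cv2.inRange(h,(98,100,40),(120,255,255))
c=max(cv2.findContours(m,0,1)[0],key=cv2.contourArea);c=c[:,0].astype(float)
print('wrist bbox',c.min(0),c.max(0))
# rim: lower half of contour is the rim's ellipse
for z in(.115,):
    P=plane('wrist',c,z,st)[:,:2]*1000
    s=P[P[:,0]>np.percentile(P[:,0],50)]
    cc,rr=cv2.minEnclosingCircle(P[c[:,1]>268].astype(np.float32));print('rim',z,cc,rr)
P=plane('wrist',c,0.0,st)*1000;i=P[:,0].argmin();print('foot xmin at z=0',P[i])
print('ribs',plane('wrist',[(253,136),(310,136),(255,197),(312,197)],.05,st).round(3).tolist())
print('rack back edge',plane('wrist',[(260,211)],.01,st))
```

```text
t0 2083.0 ((224.2284698486328, 160.6839599609375), (55.89043045043945, 40.020782470703125), 15.64224624633789) [[688.44448988 140.10797773  80.        ]] xmin 624.1002180382015 ymin/max 67.34256084530435 216.19830535173014
t6 1911.5 ((223.45458984375, 163.2615966796875), (63.674930572509766, 64.96223449707031), 81.4163818359375) [[681.99702298 141.81334179  80.        ]] xmin 592.9323961777104 ymin/max 67.3958238853106 231.24486287032616
blue top bbox (219, 176, 10, 22)
wrist bbox [251. 214.] [327. 316.]
rim 0.115 (619.313720703125, 158.27049255371094) 32.119014739990234
foot xmin at z=0 [593.44990196 156.61645621   0.        ]
ribs [[0.504, 0.123, 0.05], [0.502, 0.176, 0.05], [0.562, 0.125, 0.05], [0.56, 0.181, 0.05]]
rack back edge [[0.58777196 0.1278889  0.01      ]]
```

The bowl is upright at (0.620, 0.158), rim radius 32 mm at z = 0.115, just touching the carton's slanted face. The ribs are at x ≈ 0.503 and 0.561. I'll grip it with the jaws parallel to the carton face, lift it clear, and tip it back into the cradle using the rear rib.

```bash
python3 -m jog '[[[0.03,0.004,0,-0.1,0],[0.03,0.0045,0,-0.1,0],[0,0,0,-0.104,0],[0,0,-0.04,0,0],[0,0,-0.04,0,0],[0,0,-0.03,0,0],[0,0,-0.023,0,0],[0,0,0,0,0]]]' 20; python3 -m jog '[[[0,0,0,0,255],[0,0,0,0,255],[0,0,0,0,255],[0,0,0,0,255],[0,0,0,0,255],[0,0,0,0,255],[0,0,0,0,255],[0,0,0,0,255]]]' 20;  python3 -m jog '[[[0,0,0.01,0,255],[0,0,0.02,0,255],[0,0,0.03,0,255],[0,0,0.03,0,255],[0,0,0.01,0,255],[-0.01,-0.003,0,0.1,255],[-0.01,-0.004,0,0.1,255],[0,0,0,0.1,255],[0,0,0,0,255]]]'
python3 - <<'E'
from h import *
st=bot.read_state();print(st['ft_force'],st['eef_pos'])
im=snap('wrist','w7.png');snap('top','t7.png');snap('scene','s7.png');m=cv2.inRange(cv2.cvtColor(im,cv2.COLOR_RGB2HSV),(98,100,40),(120,255,255))
c=max(cv2.findContours(m,0,1)[0],key=cv2.contourArea);print(cv2.boundingRect(c))
for f in('t0','t7'):
    im=cv2.imread(f'pics/{f}.png').astype(int)
    b,g,r=im[...,0],im[...,1],im[...,2]
    m=((r-b>25)&(r-g>5)&(r-g<70)&(g-b>8)).astype(np.uint8)*255; m[:,:188]=0;m[:,265:]=0;m[200:]=0
    ys,xs=np.nonzero(m);print(f,len(xs),'top row',ys.min(),xs[ys.argmin()],'right col',xs.max(),ys[xs.argmax()],'left',xs.min(),ys[xs.argmin()],'bottom',ys.max(),xs[ys.argmax()])
E
```

```text
t: 11.45
eef_pos: [0.6173, 0.1569, 0.0717]
orientation: [[-0.006, 0.271, 0.962], [-0.003, 0.962, -0.271], [-1.0, -0.004, -0.005]]
ft_force: [-0.8, -0.2, 0.7]
grip_width: 0.0852
t: 12.25
eef_pos: [0.6204, 0.1584, 0.0778]
orientation: [[0.003, 0.27, 0.963], [0.001, 0.963, -0.27], [-1.0, 0.002, 0.003]]
ft_force: [-2.5, -0.3, 4.7]
grip_width: 0.0611
t: 13.15
eef_pos: [0.599, 0.1508, 0.1756]
orientation: [[0.0, -0.027, 1.0], [0.0, 1.0, 0.027], [-1.0, 0.0, 0.0]]
ft_force: [-0.4, -0.5, -1.4]
grip_width: 0.0611
[-0.44570184 -0.54944053 -1.44653622] [0.59904504 0.15084281 0.17562822]
(190, 181, 179, 166)
t0 2168 top row 136 204 right col 254 149 left 193 169 bottom 187 244
t7 1517 top row 120 188 right col 254 148 left 188 120 bottom 186 245
```

```bash
python3 -c "
from h import *
a=cv2.imread('pics/w7.png');b=cv2.imread('pics/s7.png')
cv2.imwrite('pics/c7.png',np.hstack([a[:,80:480],cv2.resize(b[60:270,240:440],(400,420))]))"
```

```text
(no output)
```

View pics/c7.png

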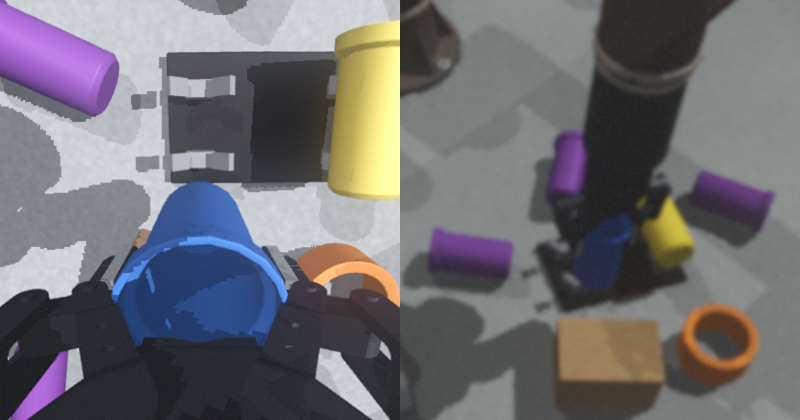

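The bowl is held mouth up, but the finger links are squeezing its collar because I gripped too low. The carton hasn't moved noticeably. I'll set the bowl on clear table at about (0.60, 0), then re-grip with the pads on the collar.

```bash
python3 -m jog '[[[0,-0.04,0,0,255],[0,-0.04,0,0,255],[0,-0.04,0,0,255],[0,-0.03,0,0,255],[0,0,-0.03,0,255],[0,0,-0.03,0,255],[0,0,-0.02,0,255],[0,0,-0.012,0,255],[0,0,-0.004,0,255],[0,0,0,0,255]]]' 20; python3 -m jog '[[[0,0,-0.002,0,255],[0,0,0,0,60],[0,0,0,0,0],[0,0,0,0,0],[0,0,0,0,0],[0,0,0,0,0]]]'
python3 - <<'E'
from h import *
st=bot.read_state();print(st['ft_force'],st['eef_pos'])
im=snap('wrist','w8.png');t=snap('top','t8.png');m=cv2.inRange(cv2.cvtColor(im,cv2.COLOR_RGB2HSV),(98,100,40),(120,255,255))
c=max(cv2.findContours(m,0,1)[0],key=cv2.contourArea);print(cv2.boundingRect(c))
m=cv2.inRange(cv2.cvtColor(t,cv2.COLOR_RGB2HSV),(98,100,40),(120,255,255));print('top',cv2.boundingRect(m),cv2.countNonZero(m))
E
```

```text
t: 14.3
eef_pos: [0.5998, 0.001, 0.0794]
orientation: [[-0.0, -0.025, 1.0], [-0.0, 1.0, 0.025], [-1.0, -0.0, -0.0]]
ft_force: [0.5, -0.2, -1.8]
grip_width: 0.0611
t: 14.9
eef_pos: [0.5996, 0.0009, 0.0775]
orientation: [[0.0, -0.026, 1.0], [0.0, 1.0, 0.026], [-1.0, 0.0, 0.0]]
ft_force: [-0.8, -0.7, -0.0]
grip_width: 0.0856
[-0.7852098  -0.66461133 -0.02387986] [0.59956105 0.00094771 0.07752323]
(189, 184, 184, 170)
top (271, 207, 17, 7) 46
```

```bash
python3 -m jog '[[[0,0,0.014,0,0],[0,0,0.015,0,0],[0,0,0,0,255],[0,0,0,0,255],[0,0,0,0,255],[0,0,0,0,255],[0,0,0,0,255],[0,0,0,0,255],[0,0,0,0,255],[0,0,0,0,255]]]' 20; python3 -m jog '[[[0,0,0.01,0,255],[0,0,0.03,0,255],[0,0,0.03,0,255],[0,0,0.03,0,255],[0,0,0,0,255],[0,0,0,0,255]]]'
python3 - <<'E'
from h import *
st=bot.read_state();print(st['ft_force'],st['moment'],st['eef_pos'])
im=snap('wrist','w9.png');m=cv2.inRange(cv2.cvtColor(im,cv2.COLOR_RGB2HSV),(98,100,40),(120,255,255))
c=max(cv2.findContours(m,0,1)[0],key=cv2.contourArea);print(cv2.boundingRect(c))
E
```

```text
t: 16.0
eef_pos: [0.6006, 0.0012, 0.1079]
orientation: [[0.003, -0.027, 1.0], [0.0, 1.0, 0.027], [-1.0, 0.0, 0.003]]
ft_force: [-1.7, 1.2, 11.5]
grip_width: 0.0639
t: 16.6
eef_pos: [0.5991, 0.001, 0.2065]
orientation: [[0.0, -0.025, 1.0], [0.001, 1.0, 0.025], [-1.0, 0.001, 0.0]]
ft_force: [-0.6, -0.2, -2.0]
grip_width: 0.0635
[-0.61155889 -0.16971391 -2.01032299] [-0.0037373   0.17053219  0.03173035] [0.59912019 0.00101088 0.20649141]
(207, 173, 145, 163)
```

The collar grip is good (63.7 mm). Next I move behind the rear rib and sweep the collar back along an arc, so the rib tips the bowl level into its cradle.

```bash
python3 -m jog '[[[0,0.04,0,0,255],[0,0.04,0,0,255],[0,0.04,0,0.01,255],[0,0.031,0,0,255],[0,0,-0.03,0,255],[0,0,-0.03,0,255],[0,0,-0.015,0,255],[0,0,0,0,255]]]' 20; python3 s.py;  python3 -m jog '[[[-0.017,0,0.003,0,255],[-0.008,0,0.001,0,255],[-0.008,0,0,0,255],[-0.008,0,0,0,255],[-0.008,0,-0.001,0,255],[-0.007,0,-0.002,0,255],[-0.007,0,-0.002,0,255],[0,0,0,0,255]]]'; python3 s.py
```

```text
t: 17.45
eef_pos: [0.6012, 0.1525, 0.1306]
orientation: [[0.003, -0.037, 0.999], [-0.0, 0.999, 0.037], [-1.0, -0.001, 0.003]]
ft_force: [2.1, 1.2, 6.3]
grip_width: 0.0635
  F [2.13 1.17 6.31] M [ 0.687 -0.817 -0.051] w 0.06346 z [0.6012 0.1525 0.1306]
  blue 18041 (205, 172, 149, 171)
t: 18.3
eef_pos: [0.5352, 0.1516, 0.1297]
orientation: [[-0.001, -0.036, 0.999], [-0.001, 0.999, 0.036], [-1.0, -0.001, -0.001]]
ft_force: [0.7, 1.3, -0.3]
grip_width: 0.0626
  F [ 0.73  1.26 -0.27] M [ 0.348 -0.581  0.073] w 0.06259 z [0.5352 0.1516 0.1297]
  blue 15981 (205, 209, 148, 134)
```

```bash
python3 -m jog '[[[-0.007,-0.001,-0.003,0,255],[-0.006,0,-0.003,0,255],[-0.006,0,-0.0035,0,255],[-0.006,0,-0.0035,0,255],[-0.006,0,-0.0045,0,255],[-0.005,-0.001,-0.0045,0,255],[-0.009,0,-0.011,0,255],[0,0,0,0,255]]]'; python3 s.py; python3 -m jog '[[[-0.004,0,-0.0055,0,255],[-0.003,0,-0.0055,0,255],[-0.003,0,-0.005,0,255],[-0.003,0,-0.006,0,255],[-0.003,0,-0.004,0,255],[-0.001,0,-0.004,0,255],[0,0,0,0,255]]]'; python3 s.py
```

```text
t: 19.15
eef_pos: [0.4895, 0.1491, 0.0961]
orientation: [[-0.003, -0.036, 0.999], [-0.001, 0.999, 0.036], [-1.0, -0.001, -0.003]]
ft_force: [-0.7, 1.0, 1.7]
grip_width: 0.0621
  F [-0.67  0.99  1.74] M [ 0.153 -0.044 -0.018] w 0.06213 z [0.4895 0.1491 0.0961]
  blue 13684 (206, 230, 148, 117)
t: 19.9
eef_pos: [0.4739, 0.1499, 0.0667]
orientation: [[-0.001, -0.036, 0.999], [-0.0, 0.999, 0.036], [-1.0, -0.0, -0.001]]
ft_force: [-1.7, 2.1, 1.3]
grip_width: 0.0624
  F [-1.72  2.13  1.33] M [0.669 0.262 0.168] w 0.06237 z [0.4739 0.1499 0.0667]
  blue 11876 (206, 247, 148, 100)
```

```bash
python3 -m jog '[[[0,0,0,0,70],[0,0,0,0,40],[0,0,0,0,0],[0,0,0,0,0],[0,0,0,0,0],[0,0,0.03,0,0],[0,0,0.05,0,0],[0.03,0,0.05,0,0],[0.04,0,0.05,0,0],[0.01,0,0,0,0]]]'
python3 - <<'E'
from h import *
st=bot.read_state();im=snap('wrist','w10.png');t=snap('top','t10.png');print(st['eef_pos'])
m=cv2.inRange(cv2.cvtColor(im,cv2.COLOR_RGB2HSV),(98,120,50),(118,255,255))
c=max(cv2.findContours(m,0,1)[0],key=cv2.contourArea)
P=plane('wrist',c[:,0].astype(float),.07,st)[:,:2]*1000
r=cv2.minAreaRect(P.astype(np.float32));print(r,cv2.boxPoints(r).round(0).tolist(),cv2.boundingRect(c))
a=im[:,80:480,::-1];b=t[90:300,130:330,::-1]
cv2.imwrite('pics/c10.png',np.hstack([a,cv2.resize(b,(400,420))]))
E
```

```text
t: 20.95
eef_pos: [0.5462, 0.1511, 0.2355]
orientation: [[0.01, -0.036, 0.999], [0.004, 0.999, 0.036], [-1.0, 0.004, 0.01]]
ft_force: [-0.4, 0.3, -0.1]
grip_width: 0.0854
[0.54618259 0.15108262 0.2355357 ]
((532.5328979492188, 150.3501739501953), (123.9398422241211, 64.15579986572266), 2.0959103107452393) [[469.0, 180.0], [472.0, 116.0], [596.0, 121.0], [593.0, 185.0]] (245, 113, 69, 125)
```

View pics/c10.png

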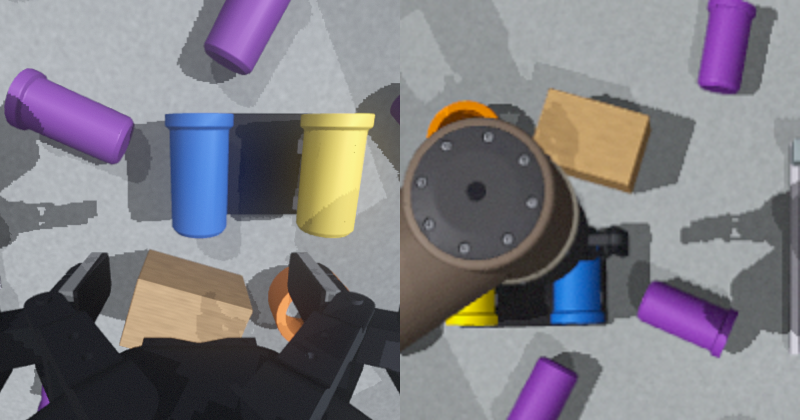

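The blue bowl is back in its cradle, level, with its mouth to the robot side at (245–314, 113–238), and the carton and tape look unmoved. Before re-gripping I'll work out tilt against rim row in the wrist image, checking it against the earlier frames (level gave row 40, the stall gave row 101).

```bash
cat > tilt.py <<'E'
from h import *
p=bot.camera_params('wrist');T=np.linalg.inv(np.array(p['mount']))
def rows(th,L):  # th: mouth-down rotation from level, deg; tool x=down, tool z=+world x (mouth at -z)
    s,c=np.sin(np.radians(th)),np.cos(np.radians(th))
    a=np.array([s,0,-c]);u=np.array([c,0,s]);o=np.array([-.002,0,0])
    out=[]
    for k in(-.032,.032):
        q=T[:3,:3]@(o+L*a+k*u)+T[:3,3];x,y=q[:2]/q[2];f=1+p['k1']*(x*x+y*y);out.append(p['fy']*y*f+p['cy'])
    return out
def tilt(row,L):
    th=np.arange(-10,100);return th[np.argmin([abs(min(rows(t,L))-row) for t in th])]
if __name__=='__main__':
    for r in(40,47,61,101):print(r,tilt(r,.092))
    for t in(0,20,40,60,80,90):print(t,np.round(rows(t,.092)),np.round(rows(t,.101)))
E
python3 tilt.py
```

```text
40 19
47 24
61 33
101 54
0 [29. 70.] [-7. 50.]
20 [ 41. 109.] [19. 94.]
40 [ 73. 149.] [ 61. 139.]
60 [112. 191.] [105. 183.]
80 [153. 233.] [150. 227.]
90 [173. 254.] [172. 250.]
```

```bash
python3 -m jog '[[[0.012,0,-0.04,0,0],[0.011,0,-0.04,0,0],[0,0,-0.04,0,0],[0,0,-0.03,0,0],[0,0,-0.015,0,0],[0,0,-0.0025,0,0],[0,0,0,0,255],[0,0,0,0,255],[0,0,0,0,255],[0,0,0,0,255]]]' 20; python3 -m jog '[[[0,0,0,0,255],[0,0,0,0,255],[0,0,0.01,0,255],[0,0,0.02,0,255],[0,0,0.03,0,255],[0,0,0.03,0,255],[0,0,0.02,0,255],[0,0,0.02,0,255],[0,0,0,0,95],[0,0,0,0,90]]]' 20; python3 s.py
```

```text
t: 22.05
eef_pos: [0.566, 0.1517, 0.0636]
orientation: [[0.004, -0.036, 0.999], [0.003, 0.999, 0.036], [-1.0, 0.003, 0.004]]
ft_force: [1.7, 5.3, 2.2]
grip_width: 0.0557
t: 23.05
eef_pos: [0.564, 0.1496, 0.1922]
orientation: [[0.0, -0.035, 0.999], [0.001, 0.999, 0.035], [-1.0, 0.001, 0.0]]
ft_force: [-0.7, -0.1, -1.9]
grip_width: 0.0556
  F [-0.72 -0.14 -1.9 ] M [-0.024 -0.038 -0.026] w 0.05555 z [0.564  0.1496 0.1922]
  blue 47215 (193, 17, 180, 326)
```

```bash
cat > s.py <<'E'
from h import *;import sys
from tilt import tilt
s=bot.read_state()
im=bot.read_camera('wrist');m=cv2.inRange(cv2.cvtColor(im,cv2.COLOR_RGB2HSV),(98,120,50),(118,255,255))
c=max(cv2.findContours(m,0,1)[0],key=cv2.contourArea);b=cv2.boundingRect(c)
print('  t',round(s['t'],2),'F',s['ft_force'].round(1),'w',round(s['grip_width'],5),s['eef_pos'].round(4),'blue',b,'tilt',tilt(b[1],.0975))
sys.exit(b[1]>(int(sys.argv[1]) if len(sys.argv)>1 else 22))
E
python3 -m jog '[[[0,0,0.01,0,89],[0,0,0.01,0,88],[0,0,0,0,88]]]' >/dev/null && python3 s.py && python3 -m jog '[[[0,0,0,0,87],[0,0,0,0,87]]]' >/dev/null && python3 s.py && python3 -m jog '[[[0,0,0,0,86],[0,0,0,0,86],[0,0,0,0,86]]]' >/dev/null && python3 s.py && python3 -m jog '[[[0,0,0,0,86],[0,0,0,0,86],[0,0,0,0,86]]]' >/dev/null && python3 s.py && python3 -m jog '[[[0,0,0,0,85],[0,0,0,0,85]]]' >/dev/null && python3 s.py
```

```text
t 23.4 F [-0.5  0.2 -1.5] w 0.05595 [0.5653 0.1503 0.2133] blue (193, 17, 179, 326) tilt 13
  t 23.65 F [ 0.2  0.5 -0.1] w 0.05643 [0.5643 0.1499 0.2115] blue (232, 74, 117, 201) tilt 44
```

The bowl is slipping out at count 87, so I'll close now while following it down.

```bash
python3 -m jog '[[[0,0,-0.03,0,255],[0,0,0,0,255],[0,0,0,0,255]]]' 40; python3 s.py; python3 -c "
from h import *
snap('scene','s11.png')"
```

```text
t: 24.0
eef_pos: [0.5642, 0.1497, 0.1816]
orientation: [[-0.001, -0.036, 0.999], [-0.001, 0.999, 0.036], [-1.0, -0.001, -0.001]]
ft_force: [0.0, 0.2, -0.5]
grip_width: 0.0131
  t 24.0 F [ 0.   0.2 -0.5] w 0.01313 [0.5642 0.1497 0.1816] blue (203, 223, 80, 118) tilt 99
```

```bash
python3 -m jog '[[[0,0,0.02,0,84],[0,0,0.02,0,0],[0,0,0,0,0],[0,0,0,0,0],[0,0,0,0,0],[0,0,0,0,0],[0,0,0,0,0]]]' 20
cat > look.py <<'E'
from h import *
st=bot.read_state();im=snap('wrist','wl.png');t=snap('top','tl.png');s=snap('scene','sl.png')
def con(i):
    m=cv2.inRange(cv2.cvtColor(i,cv2.COLOR_RGB2HSV),(98,100,40),(120,255,255));return m,max(cv2.findContours(m,0,1)[0],key=cv2.contourArea)[:,0].astype(float)
m,c=con(im);print('wrist bbox',c.min(0),c.max(0),st['eef_pos'].round(4))
x0,y0=c.min(0).astype(int);x1,y1=c.max(0).astype(int)
g=cv2.cvtColor(im,cv2.COLOR_RGB2GRAY)
for y in range(y0-4,y1+6,6):print(''.join('%4d'%g[y,x] if m[y,x] else '   .' for x in range(x0-4,x1+6,5)))
P=plane('wrist',c,.115,st)[:,:2]*1000
cc,rr=cv2.minEnclosingCircle(P[c[:,1]>(y0+y1)/2].astype(np.float32));print('rim if upright',cc,rr)
P=plane('wrist',c,0.0,st)*1000;print('foot xmin',P[P[:,0].argmin()])
ms,cs=con(s);print('scene bbox',cs.min(0),cs.max(0),cv2.minAreaRect(cs.astype(np.float32)))
mt,ct=con(t);print('top bbox',ct.min(0),ct.max(0),cv2.countNonZero(mt))
for f in('t0','tl'):
    q=cv2.imread(f'pics/{f}.png').astype(int);b,gg,r=q[...,0],q[...,1],q[...,2]
    k=((r-b>25)&(r-gg>5)&(r-gg<70)&(gg-b>8)).astype(np.uint8)*255;k[:,:188]=0;k[:,265:]=0;k[200:]=0
    ys,xs=np.nonzero(k);print(f,'carton right',xs.max(),ys[xs.argmax()],'bottom',ys.max(),xs[ys.argmax()],'top',ys[xs>230].min())
E
python3 look.py
```

```text
t: 24.8
eef_pos: [0.5642, 0.1498, 0.2212]
orientation: [[-0.001, -0.036, 0.999], [-0.001, 0.999, 0.036], [-1.0, -0.0, -0.001]]
ft_force: [-0.5, -0.7, -0.0]
grip_width: 0.0854
wrist bbox [215. 211.] [289. 306.] [0.5642 0.1498 0.2212]
   .   .   .   .   .   .   .   .   .   .   .   .   .   .   .   .   .
   .   .   .   .   .   .   .   .  75  80  85  86   .   .   .   .   .
   .   .   .   .   .   .  75  76  75  83  86  94  93 112   .   .   .
   .   .   .   .   .   .  75  75  78  82  88  89  95  96   .   .   .
   .   .   .   .   .  71  75  75  79  84  88  92  93  96   .   .   .
   .   .   .   .   .  74  72  74  80  85  82  90  93  95 101   .   .
   .   .   .   .  73  81 114 116 104 109 134 135  91  97  97   .   .
   .   .   .  74 124  56  60  61  64  67  68  69  80 138  97   .   .
   .   . 108 118  95  94  57  57  60  59  60  61  60  60 135   .   .
   .   . 125 111  94  91  58  57  60  60  60  59  62  74  79 127   .
   . 119 109 104  94  91  86  58  58  57  63  74  73  71  75 118   .
   . 127 103 120  93  89  84  74  68  72  72  75  72  71  84 109   .
   . 113  92 132  94  94  91  89  78  70  73  73  72  72  86 115   .
   .   . 126 104 140  95  90  87  82  77  75  74  73  88  71 134   .
   .   .   .  96  95 137 135 115  81  80  97  96  65  61 123   .   .
   .   .   .   . 118  93  91 112 128 122  81  60  62 114   .   .   .
   .   .   .   .   .   . 136  95  75  78  85 116   .   .   .   .   .
   .   .   .   .   .   .   .   .   .   .   .   .   .   .   .   .   .
rim if upright (622.5039672851562, 128.03070068359375) 32.429588317871094
foot xmin [599.01757621 129.48039078   0.        ]
scene bbox [501.   0.] [559.  52.] ((530.0, 26.0), (52.0, 58.0), 90.0)
top bbox [220. 173.] [241. 197.] 390
t0 carton right 254 149 bottom 187 244 top 142
tl carton right 254 141 bottom 199 188 top 136
```

It landed upright again, at (0.6225, 0.128). The carton appears to have shifted about 14 mm, so I'm moving all further work away from it. The plan:

1. Re-grip the collar.
2. Tip the bowl into the cradle from the front side, using the front rib.
3. Pivot it with a firm grip, using the peg as the lever.

```bash
python3 -m jog '[[[0.03,-0.011,0,0,0],[0.028,-0.011,0,0,0],[0,0,-0.04,0,0],[0,0,-0.04,0,0],[0,0,-0.025,0,0],[0,0,-0.0095,0,0],[0,0,0,0,0],[0,0,0,0,255],[0,0,0,0,255],[0,0,0,0,255]]]' 20; python3 -m jog '[[[0,0,0,0,255],[0,0,0,0,255],[0,0,0,0,255],[0,0,0.02,0,255],[0,0,0.04,0,255],[0,0,0.035,0,255],[-0.03,0,0,0,255],[-0.045,0.005,0,0,255],[-0.045,0.006,0,0,255],[-0.038,0.01,0,0,255]]]';python3 -m jog '[[[0,0,0,0,255],[0,0,0,0,255]]]'
python3 - <<'E'
from h import *
st=bot.read_state();print(st['moment'])
snap('top','t12.png');snap('scene','s12.png');im=snap('wrist','w12.png')
for f in('t0','t10','t12'):
    q=cv2.imread(f'pics/{f}.png').astype(int);b,gg,r=q[...,0],q[...,1],q[...,2]
    k=((r-b>25)&(r-gg>5)&(r-gg<70)&(gg-b>8)).astype(np.uint8)*255;k[:,:190]=0;k[:,265:]=0;k[200:]=0;k[:130]=0
    c=max(cv2.findContours(k,0,1)[0],key=cv2.contourArea);R=cv2.minAreaRect(c)
    print(f,cv2.contourArea(c),R,(plane('top',[R[0]],.08)*1000).round(1),cv2.boxPoints(R).round(0).tolist())
E
```

```text
t: 25.95
eef_pos: [0.6235, 0.1283, 0.1094]
orientation: [[0.003, -0.036, 0.999], [0.001, 0.999, 0.036], [-1.0, 0.001, 0.003]]
ft_force: [-0.7, -0.5, 5.0]
grip_width: 0.0642
t: 26.95
eef_pos: [0.462, 0.1483, 0.2022]
orientation: [[-0.0, -0.035, 0.999], [0.001, 0.999, 0.035], [-1.0, 0.001, -0.0]]
ft_force: [-0.6, 2.0, -1.3]
grip_width: 0.0638
t: 27.15
eef_pos: [0.4639, 0.1495, 0.2033]
orientation: [[0.002, -0.037, 0.999], [0.002, 0.999, 0.037], [-1.0, 0.002, 0.002]]
ft_force: [-0.1, 0.8, -1.8]
grip_width: 0.0642
[ 0.04356181 -0.01748437  0.01716014]
t0 2083.0 ((224.2284698486328, 160.6839599609375), (55.89043045043945, 40.020782470703125), 15.64224624633789) [[688.4 140.1  80. ]] [[192.0, 172.0], [203.0, 134.0], [257.0, 149.0], [246.0, 187.0]]
t10 2093.5 ((218.23008728027344, 170.4513397216797), (62.43235778808594, 64.45172882080078), 14.620874404907227) [[664.  154.1  80. ]] [[180.0, 194.0], [196.0, 131.0], [257.0, 147.0], [240.0, 210.0]]
t12 2100.5 ((225.37570190429688, 155.5577850341797), (55.19676208496094, 40.82735824584961), 8.746161460876465) [[701.3 137.7  80. ]] [[195.0, 172.0], [201.0, 131.0], [256.0, 140.0], [250.0, 180.0]]
```

The carton moved 13 mm, inside the 25 mm limit, and won't be approached again. Now I tip the bowl over the front rib.

```bash
python3 -m jog '[[[0,0,-0.03,0,255],[0,0,-0.025,0,255],[0,0,-0.015,0,255],[0,0,-0.002,0,255],[0,0,0,0,255]]]'; python3 -m jog '[[[0.008,0,0.001,0,255],[0.008,0,0.002,0,255],[0.009,0,0.001,0,255],[0.009,0,0,0,255],[0.008,0,0,0,255],[0.008,0,-0.001,0,255],[0.007,0.001,-0.002,0,255],[0.007,0,-0.002,0,255],[0,0,0,0,255]]]'; python3 -m jog '[[[0.007,0.001,-0.003,0,255],[0.006,0,-0.0025,0,255],[0.006,0.001,-0.0035,0,255],[0.006,0,-0.0035,0,255],[0.006,0.001,-0.0045,0,255],[0.005,0,-0.005,0,255],[0.005,0,-0.005,0,255],[0.004,0.001,-0.005,0,255],[0,0,0,0,255]]]';  python3 -m jog '[[[0.004,0,-0.005,0,255],[0.003,0,-0.005,0,255],[0.003,0,-0.005,0,255],[0.003,0,-0.006,0,255],[0.002,0,-0.004,0,255],[0.001,0,-0.004,0,255],[0,0,0,0,255]]]'
```

```text
t: 27.8
eef_pos: [0.4649, 0.1487, 0.1299]
orientation: [[-0.001, -0.035, 0.999], [-0.001, 0.999, 0.035], [-1.0, -0.001, -0.001]]
ft_force: [-0.8, -0.0, -1.0]
grip_width: 0.0638
t: 28.7
eef_pos: [0.529, 0.1497, 0.1287]
orientation: [[-0.001, -0.036, 0.999], [-0.001, 0.999, 0.036], [-1.0, -0.001, -0.001]]
ft_force: [-0.9, -1.7, 0.3]
grip_width: 0.0641
t: 29.6
eef_pos: [0.574, 0.1539, 0.0965]
orientation: [[-0.0, -0.036, 0.999], [-0.0, 0.999, 0.036], [-1.0, -0.0, -0.0]]
ft_force: [-1.5, -1.2, 0.5]
grip_width: 0.0639
t: 30.3
eef_pos: [0.5908, 0.1541, 0.0688]
orientation: [[0.002, -0.036, 0.999], [0.0, 0.999, 0.036], [-1.0, 0.0, 0.002]]
ft_force: [-1.2, -3.5, 6.4]
grip_width: 0.0636
```

```bash
python3 -m jog '[[[0,0,0,0,70],[0,0,0,0,40],[0,0,0,0,0],[0,0,0,0,0],[0,0,0,0,0],[0,0,0.03,0,0],[0,0,0.05,0,0],[-0.03,0,0.05,0,0],[-0.04,-0.002,0.04,0,0],[-0.02,0,0,0,0]]]';python3 -m jog '[[[0,0,0,0,0],[0,0,0,0,0]]]'
python3 - <<'E'
from h import *
st=bot.read_state();im=snap('wrist','w13.png');snap('top','t13.png');print(st['eef_pos'])
m=cv2.inRange(cv2.cvtColor(im,cv2.COLOR_RGB2HSV),(98,120,50),(118,255,255))
c=max(cv2.findContours(m,0,1)[0],key=cv2.contourArea)
P=plane('wrist',c[:,0].astype(float),.07,st)[:,:2]*1000
r=cv2.minAreaRect(P.astype(np.float32));print(r,cv2.boxPoints(r).round(0).tolist(),cv2.boundingRect(c))
for a in range(int(P[:,0].min()),int(P[:,0].max())+1,12):
    q=P[abs(P[:,0]-a)<6]
    if len(q):print(a,q[:,1].min().round(),q[:,1].max().round())
E
```

```text
t: 31.3
eef_pos: [0.509, 0.153, 0.2318]
orientation: [[0.007, -0.036, 0.999], [0.004, 0.999, 0.036], [-1.0, 0.004, 0.008]]
ft_force: [0.5, -0.1, 0.3]
grip_width: 0.0852
t: 31.5
eef_pos: [0.5083, 0.1524, 0.2268]
orientation: [[0.001, -0.037, 0.999], [0.001, 0.999, 0.037], [-1.0, 0.001, 0.001]]
ft_force: [0.2, 0.3, 0.4]
grip_width: 0.0852
[0.50826526 0.15238566 0.22680421]
((543.4252319335938, 150.6934814453125), (134.8728790283203, 62.89802169799805), 2.067657232284546) [[475.0, 180.0], [477.0, 117.0], [612.0, 122.0], [610.0, 185.0]] (247, 162, 61, 128)
475 124.0 174.0
487 121.0 177.0
499 121.0 178.0
511 121.0 178.0
523 122.0 179.0
535 123.0 179.0
547 123.0 180.0
559 124.0 180.0
571 124.0 179.0
583 121.0 184.0
595 121.0 183.0
607 123.0 180.0
```

The bowl is level in the cradle, now with its mouth away from the robot: closed end at x ≈ 0.479, collar at about 0.58–0.596. I'll grip it firmly 22 mm from the closed end, lift, and turn the mouth towards −y.

```bash
python3 -m jog '[[[-0.007,-0.003,-0.04,0,0],[0,0,-0.04,0,0],[0,0,-0.04,0,0],[0,0,-0.03,0,0],[0,0,-0.009,0,0],[0,0,0,0,0],[0,0,0,0,0]]]' 25 && python3 -m jog '[[[0,0,0,0,255],[0,0,0,0,255],[0,0,0,0,255],[0,0,0,0,255],[0,0,0,0,255],[0,0,0,0,255],[0,0,0,0,255]]]' 25; python3 -m jog '[[[0,0,0.01,0,255],[0,0,0.02,0,255],[0,0,0.03,0,255],[0,0,0.04,0,255],[0,0,0.04,0,255],[0,0,0.02,0,255],[0,0,0,0,255]]]'; python3 -c "
from h import *
s=bot.read_state();print(s['qpos'].round(1),s['moment'].round(3))"
```

```text
t: 32.3
eef_pos: [0.5023, 0.1495, 0.0682]
orientation: [[0.001, -0.036, 0.999], [0.0, 0.999, 0.036], [-1.0, 0.0, 0.001]]
ft_force: [0.3, -0.3, 0.8]
grip_width: 0.0852
t: 33.0
eef_pos: [0.5021, 0.1497, 0.069]
orientation: [[0.002, -0.036, 0.999], [0.001, 0.999, 0.036], [-1.0, 0.001, 0.002]]
ft_force: [-1.3, 0.5, 5.2]
grip_width: 0.0557
t: 33.7
eef_pos: [0.5026, 0.1499, 0.2319]
orientation: [[0.006, -0.036, 0.999], [0.004, 0.999, 0.036], [-1.0, 0.004, 0.006]]
ft_force: [-0.8, -0.6, -1.9]
grip_width: 0.0555
[  38.1    6.8  -19.9    0.   -62.9 -126. ] [0.021 0.034 0.024]
```

Joint 6 would run out of range at a full −90° turn, so I'll use −75°. The push on the peg along the tray's travel then stays well below 2.5 N.

```bash
python3 -m jog '[[[0.0025,-0.04,0,-0.11,255],[0.0025,-0.04,0,-0.11,255],[0.0025,-0.04,0,-0.11,255],[0.0025,-0.04,0,-0.11,255],[0.0025,-0.04,0,-0.11,255],[0.0025,-0.04,0,-0.11,255],[0.0025,-0.04,0,-0.11,255],[0.0025,-0.04,0,-0.11,255],[0.0025,-0.04,0,-0.11,255],[0.0025,-0.04,0,-0.11,255]]]' && python3 -m jog '[[[0.0015,-0.04,0,-0.11,255],[0.001,-0.039,0,-0.1,255],[0,0,-0.02,0,255],[0,0,-0.02,0,255],[0,0,0,0,255],[0,0,0,0,255]]]'
python3 - <<'E'
from h import *
s=bot.read_state();print(s['qpos'].round(1))
t=snap('top','t14.png');w=snap('wrist','w14.png');
m=cv2.inRange(cv2.cvtColor(w,cv2.COLOR_RGB2HSV),(98,120,50),(118,255,255));print(cv2.boundingRect(m))
# bright peg tip in wrist view
c=bot.read_state()
p=bot.camera_params('wrist');T=np.linalg.inv(np.array(p['mount']));O=np.array(s['orientation']);q=T[:3,:3]@(O.T@(np.array([.5235,-.308,.109])-s['eef_pos']))+T[:3,3]
print('peg tip expected px',p['fx']*q[0]/q[2]+p['cx'],p['fy']*q[1]/q[2]+p['cy'])
E
```

```text
t: 34.7
eef_pos: [0.5254, -0.2522, 0.2268]
orientation: [[-0.001, 0.877, 0.481], [0.001, 0.481, -0.877], [-1.0, -0.001, -0.001]]
ft_force: [1.3, 1.4, -2.7]
grip_width: 0.0556
t: 35.3
eef_pos: [0.5284, -0.3297, 0.1872]
orientation: [[-0.002, 0.956, 0.292], [0.0, 0.292, -0.956], [-1.0, -0.002, -0.001]]
ft_force: [-0.1, -0.2, -1.5]
grip_width: 0.0554
[ -14.    18.3  -11.     0.   -60.8 -149. ]
(216, 210, 132, 133)
peg tip expected px 280.95918682507687 189.43155518371987
```

Run:
```python
from h import *
w=cv2.imread('pics/w14.png');h=cv2.cvtColor(w,cv2.COLOR_BGR2HSV)
g=h[...,2].astype(int);
for y in range(130,226,5):print(y,' '.join('%3d'%(g[y,x]) for x in range(225,345,6)))
```

```text
130 228 226 228 228 230 225 222 225 228 227 224 226 147 149 144 146 144 142 140 143
135 227 227 228 228 228 228 223 227 228 227 224 227 146 148 146 145 141 139 142 142
140 226 230 228 228 225 228 224 225 225 226 225 224 194 149 147 144 142 140 144 143
145 226 226 225 228 221 223 225 224 223 222 224 224 225 145 147 144 143 141 144 149
150 224 225 226 227 222 221 223 226 225 221 222 221 225 220 151 143 139 137 155 198
155 221 224 225 226 224 221 225 226 225 223 223 222 220 212 204 199 189 201 200 197
160 225 224 226 223 225 222 223 221 224 206 189 203 203 202 201 199 199 198 199 198
165 226 223 225 219 222 222 220 219 177 186 186 183 196 203 203 199 199 200 199 200
170 222 222 224 220 218 220 222 221 181 188 205 183 169 202 200 196 199 199 198 201
175 219 222 222 221 218 221 222 193 217 230 230 224 210 200 196 198 199 198 196 197
180 218 222 221 221 221 221 218 180 227 231 231 221 211 188 198 199 199 197 197 205
185 223 221 218 219 218 217 215 212 223 241 250 243 203 193 196 205 217 217 220 217
190 227 221 217 215 216 217 218 201 218 247 247 246 196 179 215 218 217 215 215 184
195 227 220 217 214 218 219 219 187 209 245 244 244 192 162 217 217 215 216 217 117
200 224 219 217 216 218 215 219 162 177 242 242 241 145 170 219 217 215 218 217 116
205 227 175 152 216 215 213 216 152 161 170 214 170 126 213 215 216 217 216 200 117
210 225 216 217 214 163 166 199 156 164 166 169 152 179 214 217 214 215 216 127 127
215 119 191 206 166 165 164 166 164 166 166 165 165 164 165 164 164 211 216 116 131
220 116 163 164 166 164 165 165 166 166 166 164 167 165 166 164 164 164 167 120 129
225 158 165 164 164 165 164 166 165 165 167 165 165 166 165 164 164 165 164 157 130
```

The peg tip shows in the wrist frame as a bright disc at about (284,194), 3–5 px from prediction. That puts the peg at about (0.526, −0.310). Now I lever the closed end up on the peg tip, checking forces.

```bash
cat > q.py <<'E'
from h import *
s=bot.read_state();im=bot.read_camera('wrist');m=cv2.inRange(cv2.cvtColor(im,cv2.COLOR_RGB2HSV),(98,120,50),(118,255,255))
c=max(cv2.findContours(m,0,1)[0],key=cv2.contourArea)
print('  F',s['ft_force'].round(1),'M',s['moment'].round(2),'w',round(s['grip_width'],4),s['eef_pos'].round(4),cv2.boundingRect(c),cv2.contourArea(c))
E
python3 -m jog '[[[0.004,-0.001,-0.025,0,255],[0,0,-0.02,0,255],[0,0,-0.005,0,255],[0,0,0,0,255]]]' >/dev/null; python3 q.py
python3 -m jog '[[[0.001,-0.0035,-0.0035,0,255],[0.001,-0.003,-0.0035,0,255],[0,0,0,0,255]]]'>/dev/null; python3 q.py
python3 -m jog '[[[0.0007,-0.0025,-0.003,0,255],[0.0008,-0.0025,-0.0035,0,255],[0,0,0,0,255]]]'>/dev/null; python3 q.py
```

```text
F [-0.  -0.7 -2.3] M [ 0.07  0.   -0.02] w 0.0557 [ 0.533  -0.3306  0.1377] (216, 211, 131, 132) 14832.5
  F [ 0.  -1.9  5.7] M [-0.26  0.2   0.05] w 0.0553 [ 0.536  -0.3386  0.1319] (214, 208, 130, 135) 15019.0
  F [-1.6 -5.   5.2] M [-1.51  0.59  0.06] w 0.0552 [ 0.5369 -0.344   0.1252] (212, 204, 133, 139) 15206.5
```

```bash
cat > t2.py <<'E'
from h import *
p=bot.camera_params('wrist');T=np.linalg.inv(np.array(p['mount']))
def pr(q):
    q=T[:3,:3]@q+T[:3,3];x,y=q[:2]/q[2];f=1+p['k1']*(x*x+y*y);return p['fy']*y*f+p['cy']
for th in range(0,100,10):
    s,c=np.sin(np.radians(th)),np.cos(np.radians(th));e=np.array([-s,0,-c]);u=np.array([c,0,-s])
    o=np.array([-.002,0,0]);print(th,'lower corner row %.0f upper corner row %.0f'%(pr(o+.022*e+.028*u),pr(o+.022*e-.028*u)))
E
python3 t2.py
```

```text
0 lower corner row 210 upper corner row 253
10 lower corner row 204 upper corner row 271
20 lower corner row 199 upper corner row 290
30 lower corner row 196 upper corner row 308
40 lower corner row 195 upper corner row 324
50 lower corner row 197 upper corner row 337
60 lower corner row 201 upper corner row 347
70 lower corner row 208 upper corner row 354
80 lower corner row 218 upper corner row 357
90 lower corner row 231 upper corner row 358
```

```bash
python3 -m jog '[[[0.0003,-0.001,-0.0035,0,255],[0.0003,-0.001,-0.0035,0,255],[0,0,0,0,255]]]'>/dev/null; python3 q.py
python3 -m jog '[[[0.0002,-0.0005,-0.003,0,255],[0.0002,-0.0005,-0.003,0,255],[0,0,0,0,255]]]'>/dev/null; python3 q.py
python3 -c "
from h import *
w=cv2.cvtColor(cv2.imread('pics/w14.png'),cv2.COLOR_BGR2RGB)
im=snap('wrist','w15.png');snap('scene','s15.png');snap('top','t15.png')
g=im.sum(2)
for y in range(200,360,6):print(y,' '.join('%3d'%(im[y,x,2]) for x in range(262,310,6)))"
```

```text
F [-2.1 -7.5  4.6] M [-2.66  0.78  0.09] w 0.0545 [ 0.5375 -0.3464  0.1184] (210, 205, 138, 138) 14918.5
  F [-2.3 -9.1  4.1] M [-2.94  0.76  0.11] w 0.0541 [ 0.538  -0.3475  0.1126] (209, 208, 141, 135) 14641.5
200 163 167 214 225 224 224 223 166
206 141 123 118 173 188 201 150 117
212 200 206 206 205 207 205 178 166
218 207 206 205 206 206 206 207 205
224 205 206 205 206 205 205 206 206
230 204 203 195 195 206 205 195 205
236 196 197 195 196 196 196 195 195
242 196 196 196 196 195 194 196 195
248 195 196 196 196 196 196 195 196
254 197 196 196 196 196 196 197 196
260 197 196 196 196 196 196 196 197
266 196 195 196 196 195 196 196 196
272 197 198 197 197 197 197 197 196
278 197 197 196 197 197 197 197 197
284 197 197 198 198 198 198 198 197
290 198 197 198 198 197 199 197 196
296 199 199 198 198 199 199 199 198
302 198 198 198 199 199 199 198 198
308 199 198 199 199 200 199 199 199
314 205 210 201 200 199 201 200 199
320 217 200 199 132 200 201 200 186
326 210 189 188 193 183 181 178 179
332 209 209 187 188 190 190 177 132
338 135 123 136 124 127 109  97  76
344  54  57  51  54  58  57  57  57
350  53  48  54  54  51  53  53  53
356  47  50  51  52  52  52  55  51
```

The bowl is now tilted about 40°. A little more, then I lift it clear and check the angle.

```bash
python3 -m jog '[[[0.0002,-0.0005,-0.003,0,255],[0,0,-0.003,0,255],[0,0,0,0,255]]]'>/dev/null; python3 q.py
python3 -m jog '[[[0.002,-0.006,0,0,255],[0.003,-0.01,0.005,0,255],[0,0,0.03,0,255],[0,0,0.04,0,255],[0,0,0.02,0,255],[0,0,0,0,255]]]'; python3 q.py
python3 - <<'E'
from h import *
im=snap('wrist','w16.png');b=snap('scene','s16.png');t=snap('top','t16.png')
cv2.imwrite('pics/c16.png',np.hstack([im[:,100:460,::-1],cv2.resize(b[110:320,80:300,::-1],(440,420))]))
E
```

```text
F [-1.9 -9.9  5.9] M [-3.05  0.61  0.06] w 0.0543 [ 0.5385 -0.3481  0.1069] (209, 212, 143, 131) 14650.5
t: 38.35
eef_pos: [0.5444, -0.3629, 0.2038]
orientation: [[0.006, 0.956, 0.292], [-0.002, 0.293, -0.956], [-1.0, 0.005, 0.004]]
ft_force: [0.2, 0.2, -2.0]
grip_width: 0.0543
  F [ 0.2  0.2 -2. ] M [ 0.02 -0.06  0.04] w 0.0543 [ 0.5444 -0.3629  0.2038] (209, 211, 142, 132) 14698.5
```

View pics/c16.png

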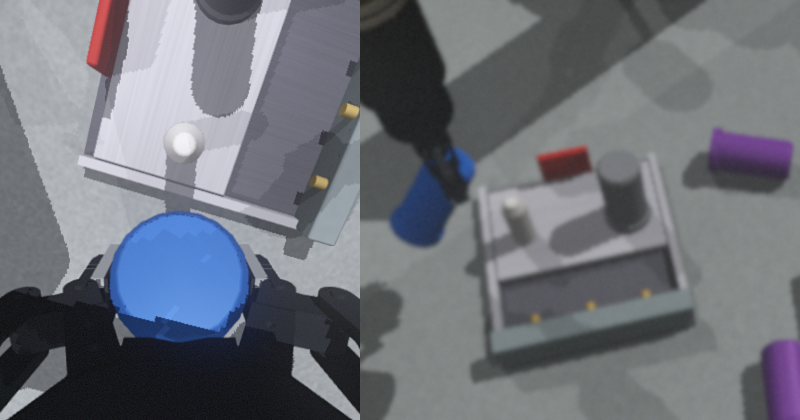

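This was the last view. The wrist half shows the closed end almost face-on at columns 209–351, and the scene half shows the mouth hanging low at the left, clear of the tray. I'll get the tilt from the scene mask.

Run:
```python
from h import *
st=bot.read_state();O=st['orientation'];n=O[:,1];m=O[:,2];P0=st['eef_pos']-.002*O[:,0]
im=cv2.imread('pics/s16.png');k=cv2.inRange(cv2.cvtColor(im,cv2.COLOR_BGR2HSV),(98,100,40),(120,255,255));k[:, :60]=0;k[:,200:]=0
c=cv2.findContours(k,0,1)[0];c=max(c,key=cv2.contourArea)[:,0].astype(float)
print(cv2.minAreaRect(c.astype(np.float32)),c.min(0),c.max(0))
pc=bot.camera_params('scene');R=np.array(pc['R']);t=np.array(pc['t']).ravel()
K=np.array([[pc['fx'],0,pc['cx']],[0,pc['fy'],pc['cy']],[0,0,1]])
def pj(X):return cv2.projectPoints(np.atleast_2d(X),cv2.Rodrigues(R)[0],t,K,np.array([pc['k1'],0,0,0.]))[0][:,0]
print('pivot px',pj(P0))
al=np.linspace(0,2*np.pi,60)
for th in range(40,95,5):
    s,cc=np.sin(np.radians(th)),np.cos(np.radians(th));a=cc*m+[0,0,-s];u=-s*m-np.array([0,0,cc])
    ring=lambda d,r:pj(P0+d*a+r*(np.cos(al)[:,None]*u+np.sin(al)[:,None]*n))
    A=np.r_[ring(.093,.032),ring(-.022,.028)];print(th,A.min(0).round(),A.max(0).round(), 'rim centre',pj(P0+.093*a).round(),'mouth-most row',A[:,1].max().round(1))
```

```text
((113.50820922851562, 212.9098358154297), (25.872352600097656, 39.88148498535156), 31.75948143005371) [ 95. 191.] [125. 232.]
pivot px [[124.28796194 197.34255379]]
40 [ 91. 182.] [140. 234.] rim centre [[103. 224.]] mouth-most row 234.4
45 [ 93. 182.] [140. 234.] rim centre [[106. 225.]] mouth-most row 234.5
50 [ 96. 182.] [140. 235.] rim centre [[109. 225.]] mouth-most row 234.5
55 [ 99. 182.] [139. 234.] rim centre [[113. 224.]] mouth-most row 234.4
60 [102. 182.] [139. 234.] rim centre [[116. 224.]] mouth-most row 234.1
65 [105. 182.] [138. 234.] rim centre [[119. 224.]] mouth-most row 233.7
70 [109. 182.] [138. 233.] rim centre [[122. 223.]] mouth-most row 233.2
75 [111. 182.] [139. 232.] rim centre [[126. 222.]] mouth-most row 232.5
80 [110. 182.] [142. 232.] rim centre [[129. 221.]] mouth-most row 231.6
85 [110. 182.] [145. 231.] rim centre [[132. 220.]] mouth-most row 230.7
90 [109. 182.] [148. 230.] rim centre [[135. 218.]] mouth-most row 229.6
```

The tilt is about 50° from level. Now I take the open mouth over the peg tip from the +y side, lower it so the tip enters, and sweep outward so the peg brings the bowl upright.

```bash
python3 -m jog '[[[0,0,0.022,0,255],[-0.012,0.036,0,0,255],[-0.012,0.037,0,0,255],[-0.012,0.037,0,0,255],[0,0,0,0,255],[0,0,-0.02,0,255],[0,0,0,0,255]]]'; python3 q.py
python3 - <<'E'
from h import *
s=bot.read_state();m=s['orientation'][:,2];n=s['orientation'][:,1];d=np.array([.526,-.310,0])-s['eef_pos'];print('peg h',d@m,'lat',d@n,s['qpos'].round(0))
E
```

```text
t: 39.25
eef_pos: [0.5048, -0.251, 0.1989]
orientation: [[-0.005, 0.956, 0.292], [0.002, 0.292, -0.956], [-1.0, -0.004, -0.003]]
ft_force: [0.3, 0.3, -3.0]
grip_width: 0.0542
  F [ 0.3  0.3 -3. ] M [ 0.01  0.13 -0.01] w 0.0542 [ 0.5048 -0.251   0.1989] (209, 212, 150, 131) 14707.5
peg h 0.0622555227510013 lat 0.003331543651513149 [  -7.   12.  -17.   -0.  -61. -156.]
```

```bash
python3 -m jog '[[[0.002,0.001,-0.01,0,255],[0,0,-0.01,0,255],[0,0,-0.008,0,255],[0,0,-0.004,0,255],[0,0,0,0,255]]]' >/dev/null; python3 q.py
python3 -m jog '[[[0.003,-0.0095,0,0,255],[0.003,-0.0095,0,0,255],[0.003,-0.0095,0,0,255],[0,0,0,0,255]]]' >/dev/null; python3 q.py
```

```text
F [-0.  -0.1 -0.8] M [0.04 0.01 0.01] w 0.0541 [ 0.5081 -0.2509  0.169 ] (209, 212, 150, 131) 14725.0
  F [ 1.3  0.4 -1.4] M [ 0.2  -0.06  0.04] w 0.0544 [ 0.5181 -0.2807  0.1699] (208, 212, 150, 131) 14870.5
```

```bash
python3 -m jog '[[[0.002,-0.0065,0,0,255],[0.002,-0.0065,0,0,255],[0,0,0,0,255]]]' >/dev/null; python3 q.py
python3 -m jog '[[[0.002,-0.0065,0,0,255],[0.002,-0.0065,0,0,255],[0,0,0,0,255]]]' >/dev/null; python3 q.py
python3 -m jog '[[[0.002,-0.0065,0,0,255],[0.001,-0.004,0,0,255],[0,0,0,0,255]]]' >/dev/null; python3 q.py; python3 -c "
from h import *
snap('scene','s17.png');snap('wrist','w17.png')
s=bot.read_state();m=s['orientation'][:,2];n=s['orientation'][:,1];d=np.array([.526,-.310,0])-s['eef_pos'];print('peg h',d@m,'lat',d@n)"
```

```text
F [-0.2  1.2 -2.1] M [ 0.57 -0.05 -0.03] w 0.0542 [ 0.5217 -0.293   0.1698] (208, 214, 145, 129) 14635.0
  F [-1.2  1.6 -1.1] M [0.87 0.21 0.01] w 0.0537 [ 0.5256 -0.3059  0.1697] (208, 197, 143, 146) 15629.0
  F [-0.2  2.6 -1.5] M [ 1.1  -0.03 -0.  ] w 0.054 [ 0.5287 -0.3163  0.1698] (208, 182, 143, 161) 16947.5
peg h -0.006734360892812351 lat -0.0008173013199916151
```

The peg is rotating the bowl upright: the rim row of 182 puts it at about 85°, and vertical would be about row 173. A few more millimetres.

```bash
python3 -m jog '[[[0.0006,-0.002,0,0,255],[0.0006,-0.002,0,0,255],[0,0,0,0,255]]]' >/dev/null; python3 q.py
python3 -m jog '[[[0.0003,-0.001,0,0,255],[0.0003,-0.001,0,0,255],[0,0,0,0,255]]]' >/dev/null; python3 q.py
python3 - <<'E'
from h import *
p=bot.camera_params('wrist');T=np.linalg.inv(np.array(p['mount']))
for th in(80,84,86,88,90,92,94):
    s,c=np.sin(np.radians(th)),np.cos(np.radians(th));a=np.array([s,0,c]);u=np.array([c,0,-s])
    q=T[:3,:3]@(np.array([-.002,0,0])+.093*a+.032*u)+T[:3,3];x,y=q[:2]/q[2];print(th,round(p['fy']*y*(1+p['k1']*y*y)+p['cy'],1),end='; ')
s=bot.read_state();m=s['orientation'][:,2];n=s['orientation'][:,1];d=np.array([.526,-.310,0])-s['eef_pos'];print('\npeg h',d@m,'lat',d@n,s['t'])
E
```

```text
F [-0.7  4.1 -2.3] M [ 1.63  0.07 -0.02] w 0.0543 [ 0.5297 -0.3198  0.1698] (208, 177, 143, 166) 17404.0
  F [-0.1  3.6 -1.6] M [1.69 0.14 0.03] w 0.0543 [ 0.5304 -0.3219  0.1699] (208, 174, 143, 169) 17658.0
80 193.6; 84 185.2; 86 181.0; 88 176.8; 90 172.6; 92 168.5; 94 164.3; 
peg h -0.01261465953851081 lat -0.0006688978338335511 42.15
```

The bowl is within about 1° of vertical and around the peg. I'll centre it, lower it, and feel for the tray.

```bash
python3 -m jog '[[[-0.0013,0.0043,0,0,255],[-0.0013,0.0043,0,0,255],[0,0,-0.015,0,255],[0,0,-0.015,0,255],[0,0,-0.01,0,255],[0,0,-0.005,0,255],[0,0,0,0,255]]]' >/dev/null; python3 q.py
python3 -m jog '[[[0,0,-0.003,0,255],[0,0,0,0,255]]]' >/dev/null; python3 q.py
python3 -m jog '[[[0,0,-0.003,0,255],[0,0,0,0,255]]]' >/dev/null; python3 q.py
python3 -m jog '[[[0,0,-0.003,0,255],[0,0,0,0,255]]]' >/dev/null; python3 q.py
```

```text
F [-0.2 -0.5 -1.6] M [-0.04  0.03  0.02] w 0.0543 [ 0.5275 -0.3132  0.1244] (208, 175, 143, 168) 17576.5
  F [ 0.6  0.3 -1.3] M [ 0.05 -0.01 -0.03] w 0.0542 [ 0.5279 -0.3133  0.1221] (208, 175, 143, 168) 17579.5
  F [ 0.1 -0.8 -1.7] M [ 0.07 -0.   -0.01] w 0.0544 [ 0.5276 -0.3132  0.1187] (208, 175, 143, 168) 17584.0
  F [-0.5  0.7 -2.1] M [-0.02  0.08  0.03] w 0.054 [ 0.5275 -0.3131  0.1155] (208, 175, 143, 168) 17587.0
```

```bash
python3 -m jog '[[[0,0,-0.002,0,255],[0,0,0,0,255]]]' >/dev/null; python3 q.py
python3 -m jog '[[[0,0,-0.002,0,255],[0,0,0,0,255]]]' >/dev/null; python3 q.py
python3 -m jog '[[[0,0,-0.002,0,255],[0,0,0,0,255]]]' >/dev/null; python3 q.py
python3 -m jog '[[[0,0,-0.002,0,255],[0,0,0,0,255]]]' >/dev/null; python3 q.py
```

```text
F [-0.1  0.2 -1.6] M [ 0.01 -0.04  0.02] w 0.0542 [ 0.5276 -0.3132  0.1137] (208, 175, 143, 168) 17595.0
  F [-0.3  0.1 -0.9] M [0.04 0.05 0.04] w 0.0544 [ 0.5276 -0.3132  0.1116] (208, 175, 143, 168) 17593.5
  F [-0.5 -0.5  3.9] M [-0.17  0.54 -0.  ] w 0.0543 [ 0.5282 -0.3138  0.1109] (208, 174, 143, 169) 17693.5
  F [-1.5 -3.  11.6] M [-0.87  0.9   0.01] w 0.0542 [ 0.5292 -0.3146  0.1105] (208, 172, 144, 171) 17848.5
```

The rim met the tray at TCP z = 0.111 with the bowl upright. I'll unload, open slowly, and rise straight up.

```bash
python3 -m jog '[[[0,0,0.002,0,255],[0,0,0,0,80],[0,0,0,0,60],[0,0,0,0,30],[0,0,0,0,0],[0,0,0,0,0],[0,0,0,0,0],[0,0,0,0,0]]]'; python3 -m jog '[[[0,0,0.02,0,0],[0,0,0.03,0,0],[0,0,0.04,0,0],[0,0,0.04,0,0],[-0.02,0,0.02,0,0],[0,0,0,0,0],[0,0,0,0,0]]]'
python3 - <<'E'
from h import *
st=bot.read_state();w=snap('wrist','w18.png');t=snap('top','t18.png')
for nm,im in(('wrist',w),('top',t)):
    m=cv2.inRange(cv2.cvtColor(im,cv2.COLOR_RGB2HSV),(98,100,40),(120,255,255));c=max(cv2.findContours(m,0,1)[0],key=cv2.contourArea)[:,0].astype(float);print(nm,c.min(0),c.max(0))
    a=cv2.findContours(cv2.inRange(cv2.cvtColor(im,cv2.COLOR_RGB2HSV),(0,150,80),(6,255,255)),0,1)[0]
    r=max(a,key=cv2.contourArea)[:,0].astype(float);print(' tab',plane(nm,[r.mean(0)],.075,st).round(4),r.min(0),r.max(0))
p=bot.camera_params('wrist');T=np.linalg.inv(np.array(p['mount']));O=st['orientation']
def pj(X):
    q=(T[:3,:3]@(O.T@(np.array(X)-st['eef_pos']).T)+T[:3,3:4]).T;xy=q[:,:2]/q[:,2:];f=1+p['k1']*(xy**2).sum(1,keepdims=True);return xy*f*p['fx']+[p['cx'],p['cy']]
al=np.linspace(0,6.28,60)
A=np.vstack([pj(np.c_[.5265+r*np.cos(al),-.311+r*np.sin(al),np.full(60,z)]) for r,z in((.028,.139),(.032,.038),(.032,.024))])
print('expected upright bbox',A.min(0),A.max(0), st['eef_pos'])
E
```

```text
t: 45.45
eef_pos: [0.5277, -0.3132, 0.1099]
orientation: [[-0.0, 0.956, 0.292], [0.0, 0.292, -0.956], [-1.0, -0.0, -0.0]]
ft_force: [0.3, 0.1, 0.1]
grip_width: 0.0855
t: 46.15
eef_pos: [0.5076, -0.3132, 0.2604]
orientation: [[0.001, 0.956, 0.292], [-0.0, 0.292, -0.956], [-1.0, 0.001, 0.0]]
ft_force: [-0.7, 0.1, -0.9]
grip_width: 0.0855
wrist [269. 159.] [332. 237.]
 tab [[ 0.4434 -0.2668  0.075 ]] [231. 128.] [231. 128.]
top [417. 235.] [423. 240.]Traceback (most recent call last):
  File "<stdin>", line 6, in <module>
ValueError: max() iterable argument is empty
```

```bash
cat > chk.py <<'E'
from h import *
import sys
px,py=float(sys.argv[1]),float(sys.argv[2])
for f,nm in((sys.argv[3],'wrist'),):
    st=bot.read_state();im=cv2.cvtColor(cv2.imread('pics/'+f),cv2.COLOR_BGR2RGB)
    m=cv2.inRange(cv2.cvtColor(im,cv2.COLOR_RGB2HSV),(98,100,40),(120,255,255));c=max(cv2.findContours(m,0,1)[0],key=cv2.contourArea)[:,0].astype(float)
    p=bot.camera_params('wrist');T=np.linalg.inv(np.array(p['mount']));O=st['orientation']
    def pj(X):
        q=(T[:3,:3]@(O.T@(np.array(X)-st['eef_pos']).T)+T[:3,3:4]).T;xy=q[:,:2]/q[:,2:];g=1+p['k1']*(xy**2).sum(1,keepdims=True);return xy*g*p['fx']+[p['cx'],p['cy']]
    al=np.linspace(0,6.28,60)
    A=np.vstack([pj(np.c_[px+r*np.cos(al),py+r*np.sin(al),np.full(60,z)]) for r,z in((.028,.139),(.032,.038),(.032,.024))])
    print('seen',c.min(0),c.max(0),'expected',A.min(0).round(),A.max(0).round())
E
python3 chk.py .5265 -.311 w18.png
python3 -m jog '[[[-0.015,0.009,0,0.14,255],[-0.015,0.009,0,0.14,255],[-0.015,0.009,0,0.14,255],[-0.015,0.009,0,0.14,255],[-0.015,0.009,0,0.14,255],[-0.015,0.009,0,0.14,255],[-0.015,0.009,0,0.14,255],[-0.015,0.009,0,0.14,255],[-0.008,0.005,0,0.155,255],[0,0,0,0,255]]]' 40
python3 - <<'E'
from h import *
st=bot.read_state();w=snap('wrist','w19.png')
a=cv2.inRange(cv2.cvtColor(w,cv2.COLOR_RGB2HSV),(0,140,80),(7,255,255));c=max(cv2.findContours(a,0,1)[0],key=cv2.contourArea)[:,0].astype(float)
P=plane('wrist',c,.075,st)*1000;print('tab',P.min(0).round(),P.max(0).round())
E
python3 chk.py .5265 -.311 w19.png
```

```text
seen [269. 159.] [332. 237.] expected [268. 158.] [333. 240.]
t: 47.25
eef_pos: [0.3789, -0.2357, 0.2592]
orientation: [[-0.001, 0.001, 1.0], [0.0, 1.0, -0.001], [-1.0, 0.0, -0.001]]
ft_force: [0.3, 0.2, 1.1]
grip_width: 0.0001
tab [ 437. -274.   75.] [ 449. -253.   75.]
seen [204. 270.] [242. 290.] expected [177. 267.] [249. 371.]
```

The bowl's outline matches an upright bowl on the peg within 1–3 px. The tab's near face is at x ≈ 0.436. I'll lower the shut fingers in front of it and approach.

```bash
python3 -m jog '[[[0,-0.002,-0.05,0,255],[0,0,-0.05,0,255],[0,0,-0.05,0,255],[0,0,-0.036,0,255],[0.02,0,0,0,255],[0.015,0,0,0,255],[0.004,0,0,0,255],[0.004,0,0,0,255],[0.004,0,0,0,255],[0,0,0,0,255]]]'; python3 -m jog '[[[0.004,0,0,0,255],[0.006,0,0,0,255],[0.008,0,0,0,255],[0.008,0,0,0,255],[0.008,0,0,0,255],[0.008,0,0,0,255],[0.008,0,0,0,255]]]'
```

```text
t: 48.3
eef_pos: [0.4273, -0.2383, 0.0745]
orientation: [[0.001, 0.005, 1.0], [-0.0, 1.0, -0.005], [-1.0, -0.0, 0.001]]
ft_force: [-0.3, -0.1, -0.7]
grip_width: -0.0001
t: 49.0
eef_pos: [0.4775, -0.2382, 0.0739]
orientation: [[-0.0, 0.004, 1.0], [0.0, 1.0, -0.004], [-1.0, 0.0, -0.0]]
ft_force: [-3.7, 1.2, 4.2]
grip_width: -0.0004
```

```bash
python3 -m jog '[[[0.008,0,0,0,255],[0.007,0,0,0,255],[0.005,0,0,0,255],[0.004,0,0,0,255],[0.003,0,0,0,255],[0,0,0,0,255]]]';python3 -m jog '[[[0.003,0,0,0,255],[0.002,0,0,0,255],[0,0,0,0,255]]]'
```

```text
t: 49.6
eef_pos: [0.5046, -0.2383, 0.074]
orientation: [[0.001, 0.004, 1.0], [-0.0, 1.0, -0.004], [-1.0, -0.0, 0.001]]
ft_force: [0.1, 0.1, -0.6]
grip_width: 0.0001
t: 49.9
eef_pos: [0.5048, -0.2383, 0.0734]
orientation: [[-0.007, 0.005, 1.0], [0.001, 1.0, -0.005], [-1.0, 0.001, -0.007]]
ft_force: [-12.6, 0.7, 7.8]
grip_width: 0.0002
```

The tray has hit its stop: the force jumped to 12.6 N with no further travel at TCP x = 0.505. I'll back off, rise, and check.

```bash
python3 -m jog '[[[-0.01,0,0,0,255],[-0.03,0,0,0,255],[-0.04,0,0,0,255],[-0.04,0,0,0,255],[0,0,0.05,0,255],[0,0,0.05,0,255],[0,0,0.05,0,255],[0,0,0.03,0,255],[0,0,0,0,255],[0,0,0,0,255]]]'
python3 - <<'E'
from h import *
st=bot.read_state();w=snap('wrist','w20.png');t=snap('top','t20.png')
h=cv2.cvtColor(w,cv2.COLOR_RGB2HSV)
c=max(cv2.findContours(cv2.inRange(h,(0,140,80),(7,255,255)),0,1)[0],key=cv2.contourArea)[:,0].astype(float)
P=plane('wrist',c,.075,st)*1000;print('tab',P.min(0).round(),P.max(0).round())
for f in('t0','t20'):
    q=cv2.imread(f'pics/{f}.png');h=cv2.cvtColor(q,cv2.COLOR_BGR2HSV)
    for n,lo,hi in(('tab',(0,150,100),(6,255,255)),('yellow',(22,120,80),(35,255,255)),('tape',(7,200,120),(18,255,255)),('blue',(98,100,40),(120,255,255))):
        m=cv2.inRange(h,lo,hi);c=max(cv2.findContours(m,0,1)[0],key=cv2.contourArea);print(f,n,cv2.boundingRect(c))
    q=q.astype(int);b,g,r=q[...,0],q[...,1],q[...,2];k=((r-b>25)&(r-g>5)&(r-g<70)&(g-b>8)).astype(np.uint8)*255;k[:,:190]=0;k[:,265:]=0;k[200:]=0;k[:130]=0
    R=cv2.minAreaRect(max(cv2.findContours(k,0,1)[0],key=cv2.contourArea));print(f,'carton',(plane('top',[R[0]],.08)*1000).round(1))
    e=h[200:260] if 0 else None
# expected top bbox of upright blue
p=bot.camera_params('top');K=np.array([[p['fx'],0,p['cx']],[0,p['fy'],p['cy']],[0,0,1]]);al=np.linspace(0,6.28,60)
for nm,x,y in(('blue',.6065,-.311),('grey',.6045,-.170)):
    A=np.vstack([np.c_[x+r*np.cos(al),y+r*np.sin(al),np.full(60,z)] for r,z in((.028,.139),(.032,.038),(.032,.024))])
    A=cv2.projectPoints(A,cv2.Rodrigues(np.array(p['R']))[0],np.array(p['t']),K,np.array([p['k1'],0,0,0.]))[0][:,0];print('expected',nm,A.min(0).round(),A.max(0).round(),'top disc centre',A[:60].mean(0).round(1))
g=cv2.GaussianBlur(cv2.cvtColor(t,cv2.COLOR_RGB2GRAY),(3,3),0)
ci=cv2.HoughCircles(g[170:240,330:395],cv2.HOUGH_GRADIENT,1.2,10,param1=80,param2=12,minRadius=9,maxRadius=18);print('grey circles',None if ci is None else (ci[0][:3]+[330,170,0]).round(1).tolist())
E
python3 chk.py .6065 -.311 w20.png
```

```text
t: 50.9
eef_pos: [0.3894, -0.2383, 0.255]
orientation: [[0.004, 0.004, 1.0], [-0.0, 1.0, -0.004], [-1.0, -0.0, 0.004]]
ft_force: [-0.2, -0.7, -0.6]
grip_width: -0.0002Traceback (most recent call last):
  File "<stdin>", line 4, in <module>
ValueError: max() iterable argument is empty
Traceback (most recent call last):
  File "chk.py", line 6, in <module>
    m=cv2.inRange(cv2.cvtColor(im,cv2.COLOR_RGB2HSV),(98,100,40),(120,255,255));c=max(cv2.findContours(m,0,1)[0],key=cv2.contourArea)[:,0].astype(float)
                                                                                  ~~~^^^^^^^^^^^^^^^^^^^^^^^^^^^^^^^^^^^^^^^^^^^^^^^^
ValueError: max() iterable argument is empty
```

```bash
cat > fin.py <<'E'
from h import *
snap('top','t21.png');snap('scene','s21.png')
for f in('t0','t21'):
    q=cv2.imread(f'pics/{f}.png');h=cv2.cvtColor(q,cv2.COLOR_BGR2HSV)
    for n,lo,hi in(('tab',(0,150,100),(6,255,255)),('yellow',(22,120,80),(35,255,255)),('tape',(7,200,120),(18,255,255)),('blue',(98,100,40),(120,255,255))):
        c=cv2.findContours(cv2.inRange(h,lo,hi),0,1)[0];print(f,n,cv2.boundingRect(max(c,key=cv2.contourArea)) if c else None)
    q=q.astype(int);b,g,r=q[...,0],q[...,1],q[...,2];k=((r-b>25)&(r-g>5)&(r-g<70)&(g-b>8)).astype(np.uint8)*255;k[:,:190]=0;k[:,265:]=0;k[200:]=0;k[:130]=0
    R=cv2.minAreaRect(max(cv2.findContours(k,0,1)[0],key=cv2.contourArea));print(f,'carton',(plane('top',[R[0]],.08)*1000).round(1))
al=np.linspace(0,6.28,60)
for cam in('top','scene'):
    p=bot.camera_params(cam);K=np.array([[p['fx'],0,p['cx']],[0,p['fy'],p['cy']],[0,0,1]])
    pj=lambda X:cv2.projectPoints(np.array(X,float),cv2.Rodrigues(np.array(p['R']))[0],np.array(p['t']),K,np.array([p['k1'],0,0,0.]))[0][:,0]
    for nm,x,y in(('blue',.6065,-.311),('grey',.6045,-.170)):
        A=pj(np.vstack([np.c_[x+r*np.cos(al),y+r*np.sin(al),np.full(60,z)] for r,z in((.028,.139),(.032,.038),(.032,.024))]));print(cam,'expected',nm,A.min(0).round(),A.max(0).round(),'top disc',A[:60].mean(0).round(1))
    print(cam,'tab expected',pj([[.519,-.239,.075]]).round(1))
s=cv2.imread('pics/s21.png');h=cv2.cvtColor(s,cv2.COLOR_BGR2HSV)[:,:280]
for n,lo,hi in(('blue',(98,100,40),(120,255,255)),('tab',(0,130,60),(7,255,255))):
    k=cv2.inRange(h,lo,hi);k[:120]=0;c=cv2.findContours(k,0,1)[0];print('scene',n,cv2.boundingRect(max(c,key=cv2.contourArea)) if c else None)
g=cv2.cvtColor(cv2.imread('pics/t21.png'),cv2.COLOR_BGR2GRAY)
ci=cv2.HoughCircles(g[170:240,330:395],cv2.HOUGH_GRADIENT,1.2,10,param1=80,param2=12,minRadius=9,maxRadius=18);print('grey circles',None if ci is None else (ci[0][:3]+[330,170,0]).round(1).tolist())
E
python3 fin.py
```

```text
t0 tab (361, 264, 32, 4)
t0 yellow (153, 204, 26, 49)
t0 tape (144, 141, 38, 40)
t0 blue (205, 203, 28, 50)
t0 carton [[688.4 140.1  80. ]]
t21 tab (361, 231, 32, 5)
t21 yellow (153, 204, 26, 49)
t21 tape (144, 141, 38, 39)
t21 blue (390, 186, 35, 28)
t21 carton [[701. 138.  80.]]
top expected blue [389. 182.] [426. 212.] top disc [414.4 193.5]
top expected grey [335. 182.] [367. 212.] top disc [354.9 193.4]
top tab expected [[378.5 232.3]]
scene expected blue [143. 219.] [178. 263.] top disc [155.1 229.8]
scene expected grey [202. 207.] [231. 250.] top disc [213.6 216.8]
scene tab expected [[184.6 208. ]]
scene blue (145, 219, 32, 41)
scene tab (173, 206, 24, 7)
grey circles [[347.4, 198.2, 13.3], [359.4, 192.2, 16.0], [375.0, 191.0, 13.0]]
```

Run:
```python
from h import *
for f in('t0','t21'):
    q=cv2.imread(f'pics/{f}.png').astype(float);w=np.clip(q[...,2]-np.maximum(q[...,1],q[...,0])-20,0,None);w[:220]=0;w[280:]=0;w[:,:355]=0;w[:,398:]=0
    ys,xs=np.mgrid[:420,:560];print(f,plane('top',[((w*xs).sum()/w.sum(),(w*ys).sum()/w.sum())],.065).round(4))
# tray/dark-floor edge (far edge of tray), column 380 profile
for f in('t0','t21'):print(f,cv2.imread(f'pics/{f}.png',0)[160:240:2,382].tolist())
```

```text
t0 [[ 0.4387 -0.2373  0.065 ]]
t21 [[ 0.518  -0.2373  0.065 ]]
t0 [105, 128, 125, 129, 131, 131, 61, 66, 52, 98, 99, 99, 98, 100, 98, 103, 100, 100, 98, 98, 99, 88, 85, 82, 95, 195, 198, 111, 115, 113, 113, 112, 115, 111, 116, 116, 116, 188, 188, 190]
t21 [118, 155, 156, 159, 158, 163, 61, 59, 40, 159, 184, 136, 93, 92, 97, 115, 124, 124, 122, 123, 121, 165, 200, 199, 202, 199, 196, 198, 199, 202, 205, 198, 180, 182, 150, 78, 68, 73, 106, 106]
```

The tab has moved 79.3 mm, so the tray is home. I'm handing in.

```bash
python3 -c "
from rig import bot
print(bot.close_job());s=bot.read_state();print(s['t'],s['ft_force'].round(1))"
```

```text
the job is handed in; nothing more can be done
None
the job is handed in; nothing more can be done
```

The blue bowl stands mouth down on the formerly empty peg and was let go. The tray is pushed in to its stop, and I handed the job in at about 51 s. The hand-in reported no verdict.

- **How it went:** The moves cannot tilt the tool, so I turned the bowl using fixed parts. A rack rib tipped it level into the cradle, and the peg's tip levered it to about 50° mouth down. I then swept the mouth over the peg, which brought it upright. I lowered it until the tray pushed back (4–12 N) and only then opened the fingers.
- **What went wrong:** Two early attempts to let gravity swing the bowl in a loose grip dropped it beside the rack. It landed upright against the carton both times, and by the second drop the carton had shifted. I picked it up again each time.
- **Blue bowl:** After release its outline matched an upright bowl on the peg within 1–3 px in the wrist view. After the push it matched within 1–3 px in the scene view and 1–4 px in the top view.
- **Tray:** The tab moved 79.3 mm, and the push force rose to 12.6 N with no further travel.
- **Other objects:** The yellow bowl and tape roll did not move visibly. The carton ended about 13 mm from its start (limit 25 mm).
- **Weaker checks:** The grey bowl's position was not confirmed cleanly: the circle check found several candidates, none a clean match. The arm never went near it, though. I used all 12 picture views, so the last checks were numeric only.

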